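# Load the blanks and slide them under the microscope

### The arm

A 6-joint arm with a two-finger parallel gripper is mounted at the origin on the work surface. World frame = base frame: x ahead of the robot, y to its left, z up, the work surface at z = 0. Lengths are in m, angles in rad, forces in N, time in s.
With the tool pointing down it reaches from about 0.35 to 0.775 m from the base axis. Payload 5.5 kg.
Tool frame: the origin (TCP) lies on the centre line of the jaws, within the pads' length; the fingertips stand 8 mm ahead of it and the grasp point (between the pads) lies 11 mm behind it; z points along the fingers, y is the direction in which the jaws open and shut (so a half turn about z gives the same grasp; the last joint's range is limited). The gripper opens to 85 mm and grips with 20 to 120 N. Pads are 22 mm wide; open, the fingers measure 114 mm over their backs; the gripper's body (76 mm by 85 mm) begins 54 mm behind the grasp point. The pads swing forward as they close: fully open they stand 13 mm farther back than shut.
Start: joints at [-1.379, 0.313, 0.046, 1.304, 0, 1.431], TCP at [0.187, -0.544, 0.211] pointing down, gripper open.
Joint ranges: [-2.76, 2.76], [-0.86, 1.69], [-1.03, 1.26], [-2.2, 2.34], [-1.47, 1.5], [-3.14, 3.14]. Speed limits (rad/s): [2.57, 2.57, 3.14, 3.14, 3.14, 3.14].

### API

Orientations are given as a unit quaternion [w, x, y, z].
In Python, from workcell import env gives the robot as it stands. The module is installed in compiled form; this text tells all that it offers.
- The arm moves only by the tool play_rows, never from a script. Its argument "steps" is a list of rows, each an object with "claw": the closure in counts, from 0 (fully open) to 255 (shut); "dp": the shift along the tool's x, y, z in m, a list of three; "angular": the turn, a rotation vector about the tool's x, y, z in degrees, a list of three. In form: [{"claw": claw, "dp": [dx, dy, dz], "angular": [wx, wy, wz]}, ...]. A call has exactly 8 rows; each row shifts and turns the commanded pose from where the row before left it, along the tool's axes as they then stand; what a row does not reach is not made up. A row lasts 1/12 s, in which the tool goes at most 41.7 mm and 7.16 degrees, less where a joint would pass 70% of its speed; a pose out of reach is approached as far as the arm can. A call is refused whole if a number of a shift passes 0.0417 or a number of a turn 7.16, either way. A call with a gripper value outside its range is refused whole. The fingers move at their own pace and stop on an object; "force" is the grip in N (left out, the last holds). Time passes only in rows, so rows that do not move let the fingers close, or fill a call up. It gives the time, the measured TCP pose, the force and the opening at its end, in the units of the state.
- env.get_state(): the state, without advancing time (a new reading comes with each control period).
- env.read_camera(name): name is "scene" or "top" or "wrist"; returns (picture, depth): 420x560x3 uint8, red, green, blue; 420x560 float32, m along the optical axis (not along the pixel's ray), 0 where there is no reading.
- env.calibration(name): a dict with "fx", "fy", "cx", "cy" (pixels), "world_from_camera" (4x4, takes a point from camera to world coordinates); the wrist camera has in their place "hand_eye" (4x4, takes a point from camera to tool coordinates, whose origin is the TCP and whose axes are the flange's). Camera axes: x right, y down, z forward; pixel columns grow to the right and rows downward; lengths in m; the calibration is good to about 2 mm. The wrist camera is an equidistant fisheye: a pixel r from the principal point sees the ray r / f radians off the axis. A picture is of the moment at which its call begins: read the wrist's pose just before it. calibration takes no time and is no camera call.
- env.hand_in(): hands the job in, once; it reports no verdict.
The state is a dict: "clock": time; "joint_pos": joint angles; "qvel": joint speeds; "tau": joint torques, N m; "tcp_pos": TCP position; "orientation": TCP orientation; "wrist_force": force on the tool from outside, world axes, zero at the start; "ft_torque": the same for the moment, N m; "finger_gap": finger opening in m.
Only numpy, scipy, OpenCV 4.12 (cv2) and the standard library are available. Lean on these libraries where they do the work, as an engineer would, in place of code of your own. Each camera call takes 0.05 s, during which the arm holds its last target. There are 200 camera calls.

### The job

Put the three small round blanks (brass, copper and steel) one by one into the three pockets of the pulled-out pale wooden carriage, one flat in each pocket, any blank in any pocket, and lower them in rather than dropping them from a height. Only when all three are in, gently slide the carriage by its red knob all the way in to its stop under the microscope, with the blanks still in their pockets. Do not bump the microscope, and leave the wide blank and the other things on the bench where they are.

Things in the scene. Friction and masses are not known exactly. Their poses are not given: they have to be found in the camera images.
- brass_blank: Brass-coloured round metal blank (plain solid disc), 30 mm diameter, 20 mm high, standing flat on the table. Origin: centre of its underside, z up.
- copper_blank: Copper-coloured round metal blank (plain solid disc), 30 mm diameter, 20 mm high, standing flat on the table. Origin: centre of its underside, z up.
- steel_blank: Steel-coloured round metal blank (plain solid disc), 30 mm diameter, 20 mm high, standing flat on the table. Origin: centre of its underside, z up.
- pocket0 (a point): Round black-lined pocket in the pale wooden carriage, the one nearest the red knob: 34 mm diameter, 8 mm deep, flat floor 26 mm above the table. This point: centre of the pocket's floor (the carriage's top face is 8 mm higher). Its y axis points along the slide, towards the microscope, z up. The carriage is 74 mm wide and its block 170 mm long; pockets are 52 mm apart along its length.
- pocket1 (a point): Same, the middle pocket.
- pocket2 (a point): Same, the pocket nearest the microscope.
- carriage_knob (a point): Red upright round knob at the carriage's outer end, 22 mm diameter, its red part 25 mm high, standing on a thin steel neck. This point: on its axis, 48 mm above the table; the knob's top is 11 mm higher, the red part's underside 14 mm lower, the wooden tongue below it has its top 26 mm above the table. Axes as for the pockets (y along the slide, inwards).
- carriage (a joint): How far the carriage is slid in, m: 0 is fully pulled out, 0.22 is home at its stop, with the middle pocket right under the lens. It moves with about 2 N of friction and stays where left.
- stage: Grey base plate on which the carriage runs, fixed to the table, 150 mm wide, 460 mm long, 14 mm thick, with two steel rails up to 26 mm high. Origin: on the table, straight below the microscope's lens. y axis: the direction in which the carriage slides in; the plate runs from y = -270 to +190 mm.
- microscope: Upright white microscope fixed on the stage; origin and axes those of the stage. Lens 52 mm wide (a 66 mm collar), its lower end 165 mm above the table, over the origin; above it a head of 72 mm diameter from 210 mm to 320 mm, eyepieces on top towards +x up to about 390 mm; pillar 150 mm behind the lens (+y), 374 mm high. Must not be bumped.
- wide_blank: Brass disc too wide for the pockets, 46 mm diameter, 20 mm high, lying among the small ones. Origin: centre of its underside. Stays where it is.
- hammer: Hammer 240 mm long lying at the back of the bench. Origin: under its middle. Stays where it is.
- polish_wheel: Green polishing wheel, 40 mm diameter, 14 mm high, lying flat. Origin: centre of its underside. Stays where it is.
Not all that is in view belongs to the job. Leave any blue look-alike of the copper_blank alone.

How it is judged:
By the outcome, as a careful person would: the job done as asked, in the order asked, and still so for the second after the job is handed in, with the robot touching nothing.
It also fails if it takes over 72 s, if anything falls off the work surface, if the arm or the gripper's body presses on something with over 40 N, if the wrist force passes 120 N, or if a joint passes its speed limit or range.

## Working session

There is one attempt and no reset: what is moved stays moved. The work goes in short steps, Python scripts to look and compute and a tool call to move; the robot and the scene stay as the last step left them, time stands still between calls to the robot, and variables do not carry over. Pictures are saved under pics/ and viewed, about 8 in all and at most 12, crops included, and the job is handed in when it is done.

Besides the shell and the picture viewer there is one more tool, called after "Emit:" as name([rows], argument=value, ...), one row to a line, values as JSON. play_rows: Moves the arm, as the interface text tells. Its arguments: {"type":"object","properties":{"steps":{"type":"array","items":{"type":"object","properties":{"claw":{"type":"number"},"dp":{"type":"array","items":{"type":"number"}},"angular":{"type":"array","items":{"type":"number"}}}}},"force":{"type":"number"}},"required":["steps"]}

```bash
mkdir -p pics
python3 - <<'E'
from workcell import env
import cv2,numpy as np
s=env.get_state();print(s)
for n in("scene","top"):
    p,d=env.read_camera(n);cv2.imwrite(f"pics/{n}0.png",p[:,:,::-1]);np.save(f"{n}0.npy",d)
    print(n,env.calibration(n))
print(env.calibration("wrist"))
E
```

```text
{'clock': 0.0, 'joint_pos': array([-1.37862827e+00,  3.14018522e-01,  4.50015619e-02,  1.30357198e+00,
        3.77450310e-06,  1.43118574e+00]), 'qvel': array([-0.00078535,  0.00103835,  0.00079681, -0.00135932,  0.00051339,
       -0.0003027 ]), 'tau': array([ 9.03631480e-04, -4.80626893e+01,  2.98533601e+01,  1.92861131e-02,
       -3.15232614e-05,  2.55596836e-05]), 'tcp_pos': array([ 0.18717715, -0.54312706,  0.20970781]), 'orientation': array([-8.96047001e-04,  9.86271496e-01,  1.65129441e-01, -2.16645006e-05]), 'wrist_force': array([ 2.40458451e-05, -2.07988242e-02, -2.95636730e-01]), 'ft_torque': array([ 0.02379579, -0.03369456, -0.01934251]), 'finger_gap': 0.08525917627302551}
scene {'fx': 424.20624509182835, 'fy': 424.20624509182835, 'cx': 284.38565869761857, 'cy': 208.22580827383948, 'world_from_camera': array([[ 0.15338199,  0.82150973, -0.54917732,  1.08531375],
       [ 0.98816297, -0.12593228,  0.08760705, -0.1838831 ],
       [ 0.00281089, -0.55611404, -0.83110124,  0.82642263],
       [ 0.        ,  0.        ,  0.        ,  1.        ]])}
top {'fx': 445.04919341422664, 'fy': 445.04919341422664, 'cx': 278.9655009872155, 'cy': 210.4657994081874, 'world_from_camera': array([[ 0.01398729, -0.99794033,  0.06260546,  0.52337955],
       [-0.99988159, -0.01436131, -0.00552822, -0.07889274],
       [ 0.00641593, -0.06252072, -0.99802304,  1.19484727],
       [ 0.        ,  0.        ,  0.        ,  1.        ]])}
{'fx': 325.19226210127806, 'fy': 325.19226210127806, 'cx': 278.3964253345562, 'cy': 207.7217241210202, 'hand_eye': array([[ 9.31667754e-05, -9.60012929e-01, -2.79955653e-01,
         7.07603264e-02],
       [ 9.99999665e-01,  3.17149878e-04, -7.54766824e-04,
         9.49321961e-04],
       [ 8.13373810e-04, -2.79955488e-01,  9.60012637e-01,
        -1.63866939e-01],
       [ 0.00000000e+00,  0.00000000e+00,  0.00000000e+00,
         1.00000000e+00]])}
```

View pics/top0.png

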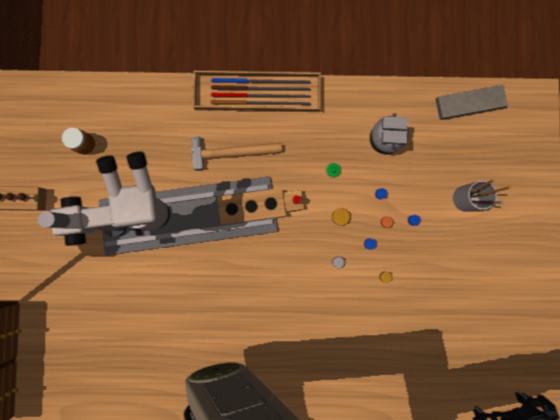

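View pics/scene0.png

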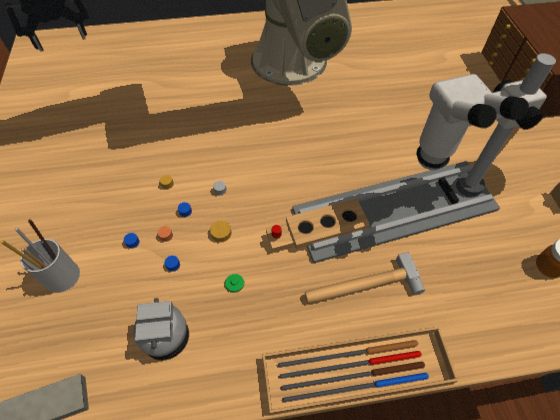

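The top view shows brass at (386,277), steel (338,262), copper (387,222), the wide blank (341,217), blue decoys at (381,194), (414,220) and (370,244), pockets at (271,204), (251,206), (232,209), and the knob at (297,200). The scene view agrees with this layout. Next I measure them.

```bash
cat > h.py <<'E'
import cv2,numpy as np
from workcell import env
def ray(n,u,v):
    c=env.calibration(n);T=c["world_from_camera"]
    r=T[:3,:3]@[(u-c["cx"])/c["fx"],(v-c["cy"])/c["fy"],1];return T[:3,3],r
def plane(n,u,v,z):
    o,r=ray(n,u,v);return o+r*(z-o[2])/r[2]
def blob(img,seed,win=14):
    # pixels alike in Lab to the seed, connected to it -> centroid, area
    lab=cv2.cvtColor(img,cv2.COLOR_BGR2LAB).astype(int)
    u,v=seed;ref=np.median(lab[v-1:v+2,u-1:u+2].reshape(-1,3),0)
    m=(np.abs(lab-ref)*[.5,1,1]).sum(2)<22
    w=np.zeros_like(m);w[v-win:v+win+1,u-win:u+win+1]=1
    n,l,st,ce=cv2.connectedComponentsWithStats((m&w).astype(np.uint8))
    i=l[v,u];return ce[i],st[i]
E
python3 - <<'E'
from h import *
S={"brass":((386,277),(166,182),.02),"steel":((338,262),(219,188),.02),"copper":((387,222),(165,233),.02),"wide":((341,217),(220,231),.02),
"p0":((271,204),(306,228),.03),"p1":((251,206),(328,222),.03),"p2":((232,209),(350,216),.03),"knob":((297,200),(277,231),.057),
"b1":((381,194),(172,263),.02),"b2":((414,220),(131,240),.02),"b3":((370,244),(184,209),.02),"green":((334,170),(235,282),.014)}
I={n:cv2.imread(f"pics/{n}0.png") for n in("top","scene")}
for k,(a,b,z) in S.items():
    for n,s in(("top",a),("scene",b)):
        c,st=blob(I[n],s);print(k,n,c.round(1),st[2:],plane(n,*c,z).round(4))
E
```

```text
brass top [385.8 277.3] [ 12  13 104] [ 0.4254 -0.3682  0.02  ]
brass scene [165.3 179. ] [13 10 99] [ 0.4259 -0.3678  0.02  ]
steel top [338.  262.1] [11 11 96] [ 0.4632 -0.2426  0.02  ]
steel scene [218.9 185.5] [13 10 97] [ 0.4648 -0.2423  0.02  ]
copper top [386.7 221.1] [10 11 91] [ 0.5729 -0.3708  0.02  ]
copper scene [164.  231.3] [ 13  12 117] [ 0.5727 -0.3706  0.02  ]
wide top [339.9 219.2] [ 29  24 349] [ 0.5762 -0.2469  0.02  ]
wide scene [220.2 228. ] [ 29  18 320] [ 0.583  -0.2477  0.02  ]
p0 top [270.5 203.1] [10 11 89] [ 0.6154 -0.0629  0.03  ]
p0 scene [305.2 227.3] [ 14  11 112] [ 0.6157 -0.0626  0.03  ]
p1 top [251.  205.9] [11 11 91] [ 0.6074 -0.0118  0.03  ]
p1 scene [327.3 221.4] [ 14  10 112] [ 0.6081 -0.0114  0.03  ]
p2 top [231.3 208.6] [ 12  12 104] [0.5995 0.0395 0.03  ]
p2 scene [348.9 215.6] [ 15  10 113] [0.6005 0.0396 0.03  ]
knob top [296. 199.] [ 7  7 37] [ 0.6249 -0.1285  0.057 ]
knob scene [276.  228.6] [ 9  8 57] [ 0.6253 -0.1282  0.057 ]
b1 top [381.  193.2] [11 10 84] [ 0.647  -0.3557  0.02  ]
b1 scene [171.1 261.4] [ 13  12 120] [ 0.6495 -0.3557  0.02  ]
b2 top [414.2 219.8] [11 10 83] [ 0.5776 -0.4437  0.02  ]
b2 scene [130.  238.4] [ 13  11 109] [ 0.5798 -0.4438  0.02  ]
b3 top [369.9 243.7] [11 10 86] [ 0.5129 -0.3264  0.02  ]
b3 scene [183.7 207.3] [12 10 93] [ 0.5149 -0.3263  0.02  ]
green top [333.  169.7] [ 13  14 144] [ 0.7089 -0.2286  0.014 ]
green scene [234.4 282.1] [ 18  17 228] [ 0.7141 -0.2282  0.014 ]
```

Both cameras agree to about 2 mm, and pocket spacing (51.7 mm) and slide direction (yaw about 98.6°) fit the given sizes. I'll turn the tool to the stage's axes and go over the brass blank.

Emit:
play_rows([
  {"claw":90,"dp":[0,0,0],"angular":[0,0,-7]},
  {"claw":90,"dp":[0,0,0],"angular":[0,0,-7]},
  {"claw":90,"dp":[0,0,0],"angular":[0,0,-7]},
  {"claw":90,"dp":[0,0,0],"angular":[0,0,-7]},
  {"claw":90,"dp":[0,0,0],"angular":[0,0,-7]},
  {"claw":90,"dp":[0,0,0],"angular":[0,0,-7]},
  {"claw":90,"dp":[0,0,0],"angular":[0,0,-7]},
  {"claw":90,"dp":[0,0,0],"angular":[0,0,-7]},
], force=30)

```text
clock: 0.77
tcp_pos: [0.1872, -0.5433, 0.21]
orientation: [-0.0, 0.791, 0.611, 0.0]
wrist_force: [0.8, 0.3, -0.5]
finger_gap: 0.0553
```

Emit:
play_rows([
  {"claw":90,"dp":[0,0,0],"angular":[0,0,-7]},
  {"claw":90,"dp":[0,0,0],"angular":[0,0,-7]},
  {"claw":90,"dp":[0,0,0],"angular":[0,0,-7]},
  {"claw":90,"dp":[0,0,0],"angular":[0,0,-2.6]},
  {"claw":90,"dp":[0.017,0.033,0],"angular":[0,0,0]},
  {"claw":90,"dp":[0.017,0.033,0],"angular":[0,0,0]},
  {"claw":90,"dp":[0.017,0.033,0],"angular":[0,0,0]},
  {"claw":90,"dp":[0.017,0.033,0],"angular":[0,0,0]},
])

```text
clock: 1.43
tcp_pos: [0.3083, -0.4555, 0.2101]
orientation: [-0.0, 0.652, 0.758, 0.0]
wrist_force: [0.1, 0.3, 0.1]
finger_gap: 0.0553
```

Emit:
play_rows([
  {"claw":90,"dp":[0.017,0.033,0],"angular":[0,0,0]},
  {"claw":90,"dp":[0.017,0.033,0],"angular":[0,0,0]},
  {"claw":90,"dp":[0.017,0.033,0],"angular":[0,0,0]},
  {"claw":90,"dp":[0.017,0.03,0],"angular":[0,0,0]},
  {"claw":90,"dp":[0,0,0.03],"angular":[0,0,0]},
  {"claw":90,"dp":[0,0,0.03],"angular":[0,0,0]},
  {"claw":90,"dp":[0,0,0.03],"angular":[0,0,0]},
  {"claw":90,"dp":[0,0,0],"angular":[0,0,0]},
])

```text
clock: 2.1
tcp_pos: [0.4222, -0.3662, 0.1144]
orientation: [-0.005, 0.652, 0.758, 0.001]
wrist_force: [-1.1, 0.6, -0.2]
finger_gap: 0.0555
```

```bash
cat >> h.py <<'E'
from scipy.spatial.transform import Rotation as R
def pose(s):
    q=s["orientation"];return s["tcp_pos"],R.from_quat([q[1],q[2],q[3],q[0]]).as_matrix()
def wpix(u,v,z,s):
    c=env.calibration("wrist");H=c["hand_eye"];p,A=pose(s)
    a,b=(u-c["cx"])/c["fx"],(v-c["cy"])/c["fy"];t=np.hypot(a,b)
    r=np.array([a/t*np.sin(t),b/t*np.sin(t),np.cos(t)]);o=p+A@H[:3,3];r=A@H[:3,:3]@r
    return o+r*(z-o[2])/r[2]
def wproj(P,s):
    c=env.calibration("wrist");H=c["hand_eye"];p,A=pose(s)
    q=H[:3,:3].T@(A.T@(np.array(P)-p)-H[:3,3]);t=np.arctan2(np.hypot(q[0],q[1]),q[2]);n=np.hypot(q[0],q[1])
    return c["cx"]+c["fx"]*t*q[0]/n,c["cy"]+c["fy"]*t*q[1]/n
def delta(P,s):
    p,A=pose(s);return (A.T@(np.array(P)-p)).round(4)
def show(s):
    p,A=pose(s);print("t",round(s["clock"],2),"tcp",p.round(4),"yaw",round(np.degrees(np.arctan2(A[1,0],A[0,0])),2),"z",A[:,2].round(3),"F",s["wrist_force"].round(1),"gap",round(s["finger_gap"],4))
def wsnap(name):
    s=env.get_state();show(s);p,_=env.read_camera("wrist");cv2.imwrite(f"pics/{name}.png",p[:,:,::-1]);return s,p[:,:,::-1].copy()
E
python3 - <<'E'
from h import *
s,i=wsnap("w1");P=(.4256,-.368,.02);u=wproj(P,s);print(u,delta(P,s))
E
```

```text
t 2.1 tcp [ 0.4222 -0.3662  0.1144] yaw 98.66 z [-0.007  0.008 -1.   ] F [-1.1  0.6 -0.2] gap 0.0555
(np.float64(283.0450633622458), np.float64(205.63729416316923)) [-0.0032  0.0036  0.0943]
```

View pics/w1.png

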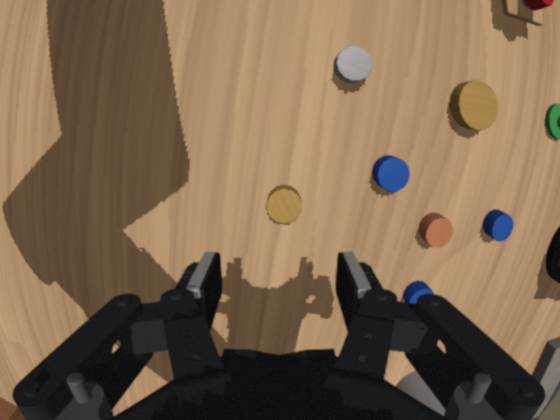

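The wrist picture shows brass at (284,205), where predicted (283,206), between the jaws' sides. Descending.

Emit:
play_rows([
  {"claw":90,"dp":[0.0015,0.001,0.025],"angular":[0,0,0]},
  {"claw":90,"dp":[0,0,0.025],"angular":[0,0,0]},
  {"claw":90,"dp":[0,0,0.02],"angular":[0,0,0]},
  {"claw":90,"dp":[0,0,0.015],"angular":[0,0,0]},
  {"claw":90,"dp":[0,0,0.01],"angular":[0,0,0]},
  {"claw":90,"dp":[0,0,0.005],"angular":[0,0,0]},
  {"claw":90,"dp":[0,0,0],"angular":[0,0,0]},
  {"claw":90,"dp":[0,0,0],"angular":[0,0,0]},
])

```text
clock: 2.82
tcp_pos: [0.4263, -0.3694, 0.0218]
orientation: [0.001, 0.652, 0.758, -0.0]
wrist_force: [0.8, -0.2, 0.2]
finger_gap: 0.0551
```

Run:
```python
from h import *
s,i=wsnap("w2");P=(.4256,-.368,.018);print(wproj(P,s),delta(P,s))
```

```text
t 2.82 tcp [ 0.4263 -0.3694  0.0218] yaw 98.6 z [ 0.001 -0.001 -1.   ] F [ 0.8 -0.2  0.2] gap 0.0551
(np.float64(278.04257681021977), np.float64(242.22159545763887)) [ 0.0015 -0.0005  0.0038]
```

View pics/w2.png

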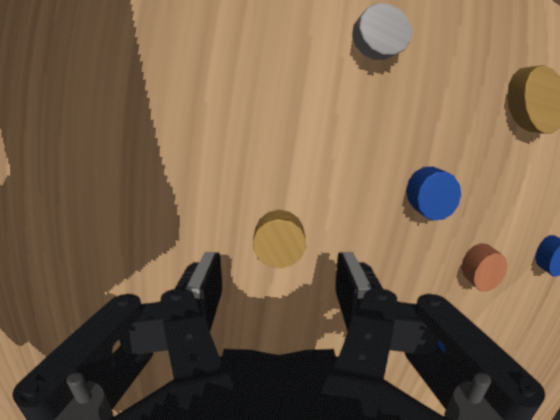

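Brass is centred between the jaws at (279,239). Final trim, then grip and lift.

Emit:
play_rows([
  {"claw":90,"dp":[0.001,0,0.003],"angular":[0,0,0]},
  {"claw":130,"dp":[0,0,0],"angular":[0,0,0]},
  {"claw":200,"dp":[0,0,0],"angular":[0,0,0]},
  {"claw":200,"dp":[0,0,0],"angular":[0,0,0]},
  {"claw":200,"dp":[0,0,0],"angular":[0,0,0]},
  {"claw":200,"dp":[0,0,0],"angular":[0,0,0]},
  {"claw":200,"dp":[0,0,0],"angular":[0,0,0]},
  {"claw":200,"dp":[0,0,0],"angular":[0,0,0]},
], force=40)

```text
clock: 3.53
tcp_pos: [0.4256, -0.3675, 0.0176]
orientation: [0.0, 0.652, 0.758, -0.0]
wrist_force: [0.2, -0.3, -0.2]
finger_gap: 0.0185
```

Run:
```python
from h import *
s=env.get_state();show(s);print(s["joint_pos"]);print(delta((.6155,-.0628,.044),s),delta((.6,.0395,.044),s))
```

```text
t 3.53 tcp [ 0.4256 -0.3675  0.0176] yaw 98.61 z [ 0. -0. -1.] F [ 0.2 -0.3 -0.2] gap 0.0185
[-8.55021113e-01  4.20407299e-01 -2.97594898e-01  8.52740842e-01
 -3.92250099e-05  5.65530062e-01]
[ 0.2729  0.2334 -0.0264] [ 0.3763  0.2333 -0.0264]
```

The gap went to 18.5 mm, so the fingers missed the blank. Looking.

Run:
```python
from h import *
s,i=wsnap("w3");print(wproj((.4256,-.368,.02),s))
```

```text
t 3.53 tcp [ 0.4256 -0.3675  0.0176] yaw 98.61 z [ 0. -0. -1.] F [ 0.2 -0.3 -0.2] gap 0.0185
(np.float64(278.83852258891676), np.float64(249.83046355149645))
```

View pics/w3.png

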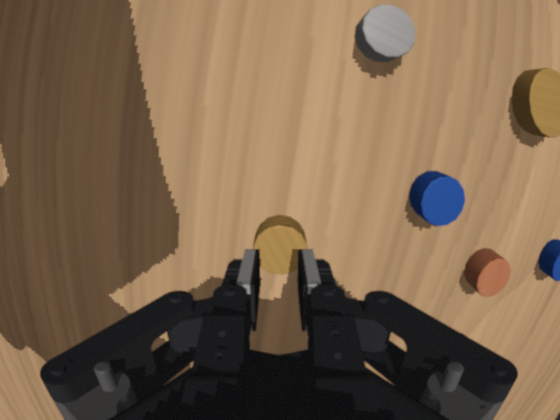

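Run:
```python
from h import *
s=env.get_state();p,A=pose(s)
for z in(-.011,-.005,0,.004,.008):
    print(z,[np.round(wproj(p+A@np.array([x,-.0093,z]),s),0) for x in(-.011,0,.011)])
```

```text
-0.011 [array([261., 274.]), array([261., 256.]), array([261., 236.])]
-0.005 [array([262., 269.]), array([262., 251.]), array([261., 232.])]
0 [array([262., 265.]), array([262., 247.]), array([262., 228.])]
0.004 [array([263., 262.]), array([262., 244.]), array([262., 226.])]
0.008 [array([263., 259.]), array([263., 242.]), array([262., 224.])]
```

Run:
```python
from h import *
s=env.get_state();p,d=env.read_camera("wrist");c=env.calibration("wrist");H=c["hand_eye"]
def tool(u,v):
    a,b=(u-c["cx"])/c["fx"],(v-c["cy"])/c["fy"];t=np.hypot(a,b)
    r=np.array([a/t*np.sin(t),b/t*np.sin(t),np.cos(t)]);return (H[:3,:3]@(r/r[2]*d[v,u])+H[:3,3]).round(4)
for q in[(248,253),(248,258),(248,270),(248,300),(310,253),(310,270),(310,300),(280,250),(280,262),(280,235),(150,330)]: print(q,tool(*q),p[q[1],q[0]])
```

```text
(248, 253) [ 0.0104 -0.014  -0.0309] [103 101  99]
(248, 258) [ 0.0101 -0.0136 -0.0355] [104 101  98]
(248, 270) [ 0.0102 -0.0126 -0.0472] [102 101  98]
(248, 300) [ 0.0065 -0.0114 -0.0639] [21 21 22]
(310, 253) [ 0.0102  0.0139 -0.0305] [104 102 100]
(310, 270) [ 0.0107  0.0122 -0.0481] [102 101  98]
(310, 300) [ 0.0082  0.0107 -0.0666] [17 19 20]
(280, 250) [-0.0005  0.0005 -0.0024] [168 134  77]
(280, 262) [-0.0075  0.0006 -0.0029] [167 133  76]
(280, 235) [ 0.0083  0.0005 -0.0027] [170 135  78]
(150, 330) [ 0.0101 -0.0392 -0.0893] [29 28 29]
```

The depth image shows the blank where expected (tool z −2.5 mm, so height 20 mm). The fingertips stand about 30 mm behind the reported TCP, not 8 mm ahead, which is why they closed above the blank. I'll correct for that: TCP z about −0.020 puts the tips about 10 mm above the table.

Emit:
play_rows([
  {"claw":90,"dp":[0,0,0],"angular":[0,0,0]},
  {"claw":90,"dp":[0,0,0],"angular":[0,0,0]},
  {"claw":90,"dp":[0,0,0],"angular":[0,0,0]},
  {"claw":90,"dp":[0,0,0.01],"angular":[0,0,0]},
  {"claw":90,"dp":[0,0,0.01],"angular":[0,0,0]},
  {"claw":90,"dp":[0,0,0.01],"angular":[0,0,0]},
  {"claw":90,"dp":[0,0,0.007],"angular":[0,0,0]},
  {"claw":90,"dp":[0,0,0],"angular":[0,0,0]},
])

```text
clock: 4.3
tcp_pos: [0.4242, -0.366, -0.022]
orientation: [-0.002, 0.652, 0.758, 0.0]
wrist_force: [0.2, 0.2, 0.5]
finger_gap: 0.0556
```

Emit:
play_rows([
  {"claw":110,"dp":[0,0,0],"angular":[0,0,0]},
  {"claw":130,"dp":[0,0,0],"angular":[0,0,0]},
  {"claw":150,"dp":[0,0,0],"angular":[0,0,0]},
  {"claw":170,"dp":[0,0,0],"angular":[0,0,0]},
  {"claw":190,"dp":[0,0,0],"angular":[0,0,0]},
  {"claw":190,"dp":[0,0,0],"angular":[0,0,0]},
  {"claw":190,"dp":[0,0,0],"angular":[0,0,0]},
  {"claw":190,"dp":[0,0,0],"angular":[0,0,0]},
], force=40)

```text
clock: 4.97
tcp_pos: [0.426, -0.368, -0.0187]
orientation: [0.001, 0.652, 0.758, -0.0]
wrist_force: [-0.0, 0.2, 5.5]
finger_gap: 0.0286
```

```bash
cat >> h.py <<'E'
def wtool(px):
    p,d=env.read_camera("wrist");c=env.calibration("wrist");H=c["hand_eye"];o=[]
    for u,v in px:
        a,b=(u-c["cx"])/c["fx"],(v-c["cy"])/c["fy"];t=np.hypot(a,b)
        r=np.array([a/t*np.sin(t),b/t*np.sin(t),np.cos(t)]);o.append((H[:3,:3]@(r/r[2]*d[v,u])+H[:3,3]).round(4))
    return p[:,:,::-1].copy(),o
E
python3 - <<'E'
from h import *
s=env.get_state();show(s)
i,o=wtool([(242,v) for v in range(242,262,2)]+[(279,v) for v in range(236,290,6)])
for q in o:print(q)
cv2.imwrite("pics/w4.png",i)
print(delta((.6155,-.0628,.044),s))
E
```

```text
t 4.97 tcp [ 0.426  -0.368  -0.0187] yaw 98.61 z [ 0.001 -0.001 -1.   ] F [-0.   0.2  5.5] gap 0.0286
[ 0.011  -0.0179 -0.0194]
[ 0.01   -0.0179 -0.0194]
[ 0.0088 -0.018  -0.019 ]
[ 0.0078 -0.018  -0.0191]
[ 0.01   -0.0172 -0.0266]
[ 0.01   -0.0169 -0.0288]
[ 0.0098 -0.0167 -0.0307]
[ 0.0103 -0.0164 -0.0339]
[ 0.0098 -0.0163 -0.0349]
[ 0.0101 -0.016  -0.0376]
[ 0.0143 -0.0001 -0.0195]
[ 0.0145 -0.0001 -0.0277]
[ 0.0143 -0.0001 -0.0341]
[ 0.0138 -0.0001 -0.0392]
[ 0.0109 -0.0001 -0.039 ]
[ 0.0083 -0.0001 -0.0395]
[ 0.0055 -0.0001 -0.0396]
[ 0.002  -0.0001 -0.0387]
[-0.0004 -0.0001 -0.0397]
[ 0.2733  0.2331 -0.0629]
```

Gripped (gap 28.6 mm), but the tips are only about 7 mm above the blank's underside and the pocket is 8 mm deep. I'll regrip 4 mm higher, then lift.

Emit:
play_rows([
  {"claw":140,"dp":[0,0,0],"angular":[0,0,0]},
  {"claw":140,"dp":[0,0,-0.003],"angular":[0,0,0]},
  {"claw":140,"dp":[0,0,-0.001],"angular":[0,0,0]},
  {"claw":140,"dp":[0,0,0],"angular":[0,0,0]},
  {"claw":165,"dp":[0,0,0],"angular":[0,0,0]},
  {"claw":190,"dp":[0,0,0],"angular":[0,0,0]},
  {"claw":190,"dp":[0,0,0],"angular":[0,0,0]},
  {"claw":190,"dp":[0,0,0],"angular":[0,0,0]},
])

```text
clock: 5.68
tcp_pos: [0.4257, -0.3676, -0.0152]
orientation: [0.0, 0.652, 0.758, -0.0]
wrist_force: [-0.6, 0.7, 3.8]
finger_gap: 0.0277
```

Emit:
play_rows([
  {"claw":190,"dp":[0,0,-0.005],"angular":[0,0,0]},
  {"claw":190,"dp":[0,0,-0.015],"angular":[0,0,0]},
  {"claw":190,"dp":[0,0,-0.025],"angular":[0,0,0]},
  {"claw":190,"dp":[0,0,-0.03],"angular":[0,0,0]},
  {"claw":190,"dp":[0,0,-0.02],"angular":[0,0,0]},
  {"claw":190,"dp":[0,0,-0.005],"angular":[0,0,0]},
  {"claw":190,"dp":[0,0,0],"angular":[0,0,0]},
  {"claw":190,"dp":[0,0,0],"angular":[0,0,0]},
])

```text
clock: 6.35
tcp_pos: [0.4253, -0.3672, 0.0838]
orientation: [-0.0, 0.652, 0.758, 0.0]
wrist_force: [-0.3, -0.8, -1.5]
finger_gap: 0.0283
```

Run:
```python
from h import *
s=env.get_state();show(s)
i,o=wtool([(242,v) for v in range(244,258,2)]+[(279,v) for v in range(224,284,6)])
for q in o:print(q)
print(delta((.6155,-.0628,.044),s),delta((.6,.0395,.044),s))
```

```text
t 6.35 tcp [ 0.4253 -0.3672  0.0838] yaw 98.61 z [-0.001  0.001 -1.   ] F [-0.3 -0.8 -1.5] gap 0.0283
[-0.0332 -0.0304  0.0841]
[-0.0351 -0.0305  0.0843]
[-0.0367 -0.0305  0.0837]
[ 0.0103 -0.0171 -0.0273]
[ 0.0098 -0.017  -0.0284]
[ 0.0102 -0.0166 -0.0314]
[ 0.0093 -0.0166 -0.0318]
[-0.015   0.0002  0.0823]
[-0.0205  0.0003  0.0833]
[ 0.0143 -0.0001 -0.0196]
[ 0.0143 -0.0001 -0.0271]
[ 0.0142 -0.0001 -0.0338]
[ 0.012  -0.0001 -0.0353]
[ 0.0091 -0.0001 -0.0353]
[ 0.0064 -0.0001 -0.0357]
[ 0.0029 -0.0001 -0.0348]
[ 0.0001 -0.0001 -0.0353]
[0.2724 0.2337 0.0399] [0.3759 0.2336 0.04  ]
```

Brass is held with the tips 11 mm above its underside. Carrying it towards pocket 2 and stopping about 40 mm short to measure the pockets from close by.

Emit:
play_rows([
  {"claw":190,"dp":[0.015,0.01,0],"angular":[0,0,0]},
  {"claw":190,"dp":[0.025,0.017,0],"angular":[0,0,0]},
  {"claw":190,"dp":[0.03,0.021,0],"angular":[0,0,0]},
  {"claw":190,"dp":[0.03,0.021,0],"angular":[0,0,0]},
  {"claw":190,"dp":[0.03,0.021,0],"angular":[0,0,0]},
  {"claw":190,"dp":[0.03,0.021,0],"angular":[0,0,0]},
  {"claw":190,"dp":[0.03,0.021,0],"angular":[0,0,0]},
  {"claw":190,"dp":[0.03,0.021,0],"angular":[0,0,0]},
])

```text
clock: 7.07
tcp_pos: [0.543, -0.1249, 0.0825]
orientation: [-0.002, 0.652, 0.758, -0.001]
wrist_force: [0.2, -0.7, -1.0]
finger_gap: 0.0286
```

Emit:
play_rows([
  {"claw":190,"dp":[0.03,0.021,0],"angular":[0,0,0]},
  {"claw":190,"dp":[0.03,0.021,0],"angular":[0,0,0]},
  {"claw":190,"dp":[0.03,0.02,0],"angular":[0,0,0]},
  {"claw":190,"dp":[0.02,0.012,0],"angular":[0,0,0]},
  {"claw":190,"dp":[0.006,0.007,0],"angular":[0,0,0]},
  {"claw":190,"dp":[0,0,0],"angular":[0,0,0]},
  {"claw":190,"dp":[0,0,0],"angular":[0,0,0]},
  {"claw":190,"dp":[0,0,0],"angular":[0,0,0]},
])

```text
clock: 7.73
tcp_pos: [0.6056, -0.0014, 0.0835]
orientation: [-0.001, 0.653, 0.758, -0.001]
wrist_force: [-0.3, 0.5, 0.7]
finger_gap: 0.0283
```

Run:
```python
from h import *
s,i=wsnap("w5")
for P in((.6155,-.0628,.03),(.6077,-.0116,.03),(.6,.0395,.03)):print(np.round(wproj(P,s),1),delta(P,s))
```

```text
t 7.73 tcp [ 0.6056 -0.0014  0.0835] yaw 98.54 z [-0.002 -0.    -1.   ] F [-0.3  0.5  0.7] gap 0.0283
[279.8 293.5] [-0.0622  0.0008  0.0535]
[279.8 231.1] [-0.0104  0.0007  0.0535]
[279.8 158.7] [0.0413 0.0007 0.0535]
```

View pics/w5.png

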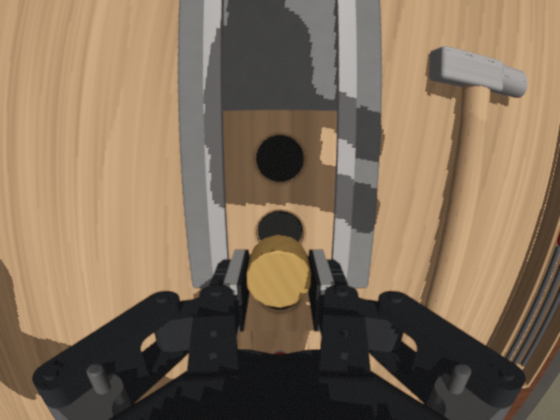

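Pocket 2 is seen at (280,159), against a prediction of (279.8,158.7). Moving over it and lowering most of the way.

Emit:
play_rows([
  {"claw":190,"dp":[0.015,0.0005,0],"angular":[0,0,0]},
  {"claw":190,"dp":[0.018,0,0],"angular":[0,0,0]},
  {"claw":190,"dp":[0.009,0,0.005],"angular":[0,0,0]},
  {"claw":190,"dp":[0,0,0.015],"angular":[0,0,0]},
  {"claw":190,"dp":[0,0,0.02],"angular":[0,0,0]},
  {"claw":190,"dp":[0,0,0.015],"angular":[0,0,0]},
  {"claw":190,"dp":[0,0,0.003],"angular":[0,0,0]},
  {"claw":190,"dp":[0,0,0],"angular":[0,0,0]},
])

```text
clock: 8.45
tcp_pos: [0.5993, 0.0412, 0.0252]
orientation: [-0.001, 0.652, 0.758, -0.001]
wrist_force: [0.3, -0.6, -0.3]
finger_gap: 0.028
```

Run:
```python
from h import *
s=env.get_state();show(s)
print(delta((.6,.0395,.011),s))
```

```text
t 8.45 tcp [0.5993 0.0412 0.0252] yaw 98.58 z [-0.003  0.    -1.   ] F [ 0.3 -0.6 -0.3] gap 0.028
[-0.0017  0.0005  0.0142]
```

Emit:
play_rows([
  {"claw":190,"dp":[-0.0008,0.0003,0.002],"angular":[0,0,0]},
  {"claw":190,"dp":[0,0,0.003],"angular":[0,0,0]},
  {"claw":190,"dp":[0,0,0.003],"angular":[0,0,0]},
  {"claw":190,"dp":[0,0,0.003],"angular":[0,0,0]},
  {"claw":190,"dp":[0,0,0.002],"angular":[0,0,0]},
  {"claw":190,"dp":[0,0,0],"angular":[0,0,0]},
  {"claw":190,"dp":[0,0,0],"angular":[0,0,0]},
  {"claw":190,"dp":[0,0,0],"angular":[0,0,0]},
])

```text
clock: 9.12
tcp_pos: [0.6013, 0.0406, 0.0137]
orientation: [0.0, 0.652, 0.758, -0.0]
wrist_force: [0.8, -0.4, -1.1]
finger_gap: 0.028
```

Run:
```python
from h import *
s=env.get_state();show(s)
print(delta((.6,.0395,.011),s))
```

```text
t 9.12 tcp [0.6013 0.0406 0.0137] yaw 98.61 z [ 0. -0. -1.] F [ 0.8 -0.4 -1.1] gap 0.028
[-0.0009 -0.0015  0.0027]
```

No contact force, and the blank's underside is already below the rim. Last 2.5 mm, then release and lift.

Emit:
play_rows([
  {"claw":190,"dp":[0,-0.001,0.001],"angular":[0,0,0]},
  {"claw":190,"dp":[0,0,0.001],"angular":[0,0,0]},
  {"claw":190,"dp":[0,0,0.0005],"angular":[0,0,0]},
  {"claw":190,"dp":[0,0,0],"angular":[0,0,0]},
  {"claw":155,"dp":[0,0,0],"angular":[0,0,0]},
  {"claw":125,"dp":[0,0,0],"angular":[0,0,0]},
  {"claw":110,"dp":[0,0,0],"angular":[0,0,0]},
  {"claw":110,"dp":[0,0,0],"angular":[0,0,0]},
])

```text
clock: 9.78
tcp_pos: [0.6, 0.0404, 0.0108]
orientation: [-0.0, 0.652, 0.758, -0.0]
wrist_force: [-0.1, 0.2, 0.4]
finger_gap: 0.0485
```

Emit:
play_rows([
  {"claw":110,"dp":[0,0,-0.005],"angular":[0,0,0]},
  {"claw":110,"dp":[0,0,-0.015],"angular":[0,0,0]},
  {"claw":110,"dp":[0,0,-0.025],"angular":[0,0,0]},
  {"claw":100,"dp":[0,0,-0.025],"angular":[0,0,0]},
  {"claw":90,"dp":[-0.015,0,-0.01],"angular":[0,0,0]},
  {"claw":90,"dp":[-0.03,-0.01,0],"angular":[0,0,0]},
  {"claw":90,"dp":[-0.03,-0.02,0],"angular":[0,0,0]},
  {"claw":90,"dp":[-0.03,-0.02,0],"angular":[0,0,0]},
])

```text
clock: 10.45
tcp_pos: [0.5666, -0.0725, 0.0911]
orientation: [0.001, 0.652, 0.759, -0.0]
wrist_force: [-0.2, 0.2, 0.2]
finger_gap: 0.0555
```

Run:
```python
from h import *
s,i=wsnap("w6")
print(np.round(wproj((.6,.0395,.046),s),1),delta((.4638,-.2426,-.0155),s))
_,o=wtool([tuple(int(round(x)) for x in wproj((.6+a,.0395+b,.046),s)) for a,b in((0,0),(.009,0),(-.009,0),(0,.009),(0,-.009))])
p,A=pose(s)
for q in o:print((p+A@q).round(4))
```

```text
t 10.45 tcp [ 0.5666 -0.0725  0.0911] yaw 98.69 z [ 0.001 -0.001 -1.   ] F [-0.2  0.2  0.2] gap 0.0555
[356.6  63.7] [-0.1526 -0.1274  0.1067]
[0.5999 0.039  0.0478]
[0.6085 0.0388 0.0487]
[0.5908 0.0391 0.047 ]
[0.6002 0.0482 0.0468]
[0.6005 0.0306 0.0453]
```

View pics/w6.png

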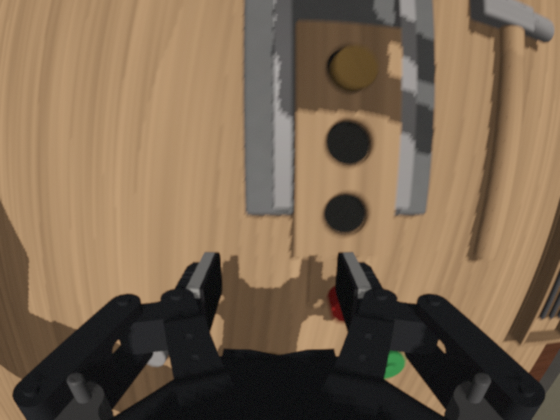

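Brass sits flat in pocket 2 at (354,67), its top measured at about 47 mm. Now the steel blank.

Emit:
play_rows([
  {"claw":90,"dp":[-0.027,-0.022,0],"angular":[0,0,0]},
  {"claw":90,"dp":[-0.03,-0.025,0],"angular":[0,0,0]},
  {"claw":90,"dp":[-0.03,-0.025,0],"angular":[0,0,0]},
  {"claw":90,"dp":[-0.03,-0.025,0],"angular":[0,0,0]},
  {"claw":90,"dp":[-0.025,-0.02,0.01],"angular":[0,0,0]},
  {"claw":90,"dp":[-0.0124,-0.01,0.02],"angular":[0,0,0]},
  {"claw":90,"dp":[0,0,0.025],"angular":[0,0,0]},
  {"claw":90,"dp":[0,0,0.015],"angular":[0,0,0]},
])

```text
clock: 11.22
tcp_pos: [0.4627, -0.2436, 0.0192]
orientation: [-0.001, 0.653, 0.757, -0.0]
wrist_force: [-0.0, 0.8, 0.0]
finger_gap: 0.0553
```

Emit:
play_rows([
  {"claw":90,"dp":[0,0,0],"angular":[0,0,0]},
  {"claw":90,"dp":[0,0,0],"angular":[0,0,0]},
  {"claw":90,"dp":[0,0,0],"angular":[0,0,0]},
  {"claw":90,"dp":[0,0,0],"angular":[0,0,0]},
  {"claw":90,"dp":[0,0,0],"angular":[0,0,0]},
  {"claw":90,"dp":[0,0,0],"angular":[0,0,0]},
  {"claw":90,"dp":[0,0,0],"angular":[0,0,0]},
  {"claw":90,"dp":[0,0,0],"angular":[0,0,0]},
])

```text
clock: 11.88
tcp_pos: [0.4645, -0.2426, 0.0215]
orientation: [0.0, 0.652, 0.758, -0.0]
wrist_force: [0.0, 0.3, -0.4]
finger_gap: 0.0552
```

```bash
cat >> h.py <<'E'
def disc(P,s,img,z):
    u,v=wproj(P,s);c,st=blob(img,(int(round(u)),int(round(v))),45);W=wpix(*c,z,s);print("pred",round(u),round(v),"seen",c.round(1),st,"world",W.round(4));return W
E
python3 - <<'E'
from h import *
s,i=wsnap("w7")
W=disc((.4638,-.2426,.02),s,i,.02);print(delta((W[0],W[1],-.0155),s))
E
```

```text
t 11.88 tcp [ 0.4645 -0.2426  0.0215] yaw 98.63 z [ 0.001 -0.001 -1.   ] F [ 0.   0.3 -0.4] gap 0.0552
pred 278 246 seen [277.3 245.5] [ 251  221   54   50 2059] world [ 0.4635 -0.2423  0.02  ]
[ 0.0005 -0.0009  0.037 ]
```

Steel is seen within 0.5 mm of the prediction. Descend and grip.

Emit:
play_rows([
  {"claw":90,"dp":[0.0005,-0.0008,0.01],"angular":[0,0,0]},
  {"claw":90,"dp":[0,0,0.012],"angular":[0,0,0]},
  {"claw":90,"dp":[0,0,0.01],"angular":[0,0,0]},
  {"claw":90,"dp":[0,0,0.005],"angular":[0,0,0]},
  {"claw":90,"dp":[0,0,0],"angular":[0,0,0]},
  {"claw":110,"dp":[0,0,0],"angular":[0,0,0]},
  {"claw":130,"dp":[0,0,0],"angular":[0,0,0]},
  {"claw":150,"dp":[0,0,0],"angular":[0,0,0]},
])

```text
clock: 12.6
tcp_pos: [0.4637, -0.2425, -0.0154]
orientation: [0.001, 0.652, 0.758, 0.0]
wrist_force: [0.3, -0.3, 0.3]
finger_gap: 0.0355
```

Emit:
play_rows([
  {"claw":175,"dp":[0,0,0],"angular":[0,0,0]},
  {"claw":190,"dp":[0,0,0],"angular":[0,0,0]},
  {"claw":190,"dp":[0,0,0],"angular":[0,0,0]},
  {"claw":190,"dp":[0,0,0],"angular":[0,0,0]},
  {"claw":190,"dp":[0,0,-0.01],"angular":[0,0,0]},
  {"claw":190,"dp":[0,0,-0.03],"angular":[0,0,0]},
  {"claw":190,"dp":[0,0,-0.035],"angular":[0,0,0]},
  {"claw":190,"dp":[0,0,-0.025],"angular":[0,0,0]},
])

```text
clock: 13.27
tcp_pos: [0.4633, -0.2422, 0.0864]
orientation: [0.0, 0.652, 0.758, -0.0]
wrist_force: [0.1, 0.4, -1.5]
finger_gap: 0.0285
```

Run:
```python
from h import *
s=env.get_state();show(s)
i,o=wtool([(242,v) for v in range(246,256,2)]+[(279,v) for v in range(236,300,8)])
for q in o:print(q)
print(delta((.6078,-.0116,.011),s),delta((.6155,-.0628,.011),s))
```

```text
t 13.27 tcp [ 0.4633 -0.2422  0.0864] yaw 98.61 z [ 0. -0. -1.] F [ 0.1  0.4 -1.5] gap 0.0285
[-0.0356 -0.0306  0.0853]
[-0.0378 -0.0308  0.0861]
[ 0.0103 -0.0171 -0.0273]
[ 0.0101 -0.0169 -0.0291]
[ 0.0098 -0.0167 -0.0307]
[ 0.0142 -0.0001 -0.0194]
[ 0.0142 -0.0001 -0.0292]
[ 0.0125 -0.0001 -0.0344]
[ 0.0096 -0.0001 -0.0364]
[ 0.0049 -0.0001 -0.0347]
[ 0.0014 -0.0001 -0.0357]
[-0.0031 -0.0001 -0.0352]
[-0.007  -0.0001 -0.0357]
[0.2064 0.1774 0.0754] [0.1546 0.1774 0.0754]
```

Steel is held the same way. Carrying it to pocket 1.

Emit:
play_rows([
  {"claw":190,"dp":[0.015,0.013,0],"angular":[0,0,0]},
  {"claw":190,"dp":[0.027,0.0235,0],"angular":[0,0,0]},
  {"claw":190,"dp":[0.03,0.026,0],"angular":[0,0,0]},
  {"claw":190,"dp":[0.03,0.026,0],"angular":[0,0,0]},
  {"claw":190,"dp":[0.03,0.026,0],"angular":[0,0,0]},
  {"claw":190,"dp":[0.03,0.026,0],"angular":[0,0,0]},
  {"claw":190,"dp":[0.03,0.025,0],"angular":[0,0,0]},
  {"claw":190,"dp":[0.015,0.012,0],"angular":[0,0,0]},
])

```text
clock: 13.98
tcp_pos: [0.6095, -0.007, 0.0841]
orientation: [0.0, 0.651, 0.759, 0.001]
wrist_force: [0.6, -0.7, -0.8]
finger_gap: 0.0278
```

Emit:
play_rows([
  {"claw":190,"dp":[0,0,0],"angular":[0,0,0]},
  {"claw":190,"dp":[0,0,0.01],"angular":[0,0,0]},
  {"claw":190,"dp":[0,0,0.02],"angular":[0,0,0]},
  {"claw":190,"dp":[0,0,0.02],"angular":[0,0,0]},
  {"claw":190,"dp":[0,0,0.009],"angular":[0,0,0]},
  {"claw":190,"dp":[0,0,0],"angular":[0,0,0]},
  {"claw":190,"dp":[0,0,0],"angular":[0,0,0]},
  {"claw":190,"dp":[0,0,0],"angular":[0,0,0]},
])

```text
clock: 14.65
tcp_pos: [0.6082, -0.0117, 0.0259]
orientation: [0.001, 0.652, 0.758, 0.0]
wrist_force: [0.6, 0.7, 0.0]
finger_gap: 0.0284
```

Run:
```python
from h import *
s=env.get_state();show(s)
print(delta((.6078,-.0116,.011),s))
```

```text
t 14.65 tcp [ 0.6082 -0.0117  0.0259] yaw 98.55 z [ 0.001 -0.    -1.   ] F [0.6 0.7 0. ] gap 0.0284
[ 0.0002 -0.0004  0.0149]
```

Emit:
play_rows([
  {"claw":190,"dp":[0.0005,-0.0003,0.002],"angular":[0,0,0]},
  {"claw":190,"dp":[0,0,0.003],"angular":[0,0,0]},
  {"claw":190,"dp":[0,0,0.003],"angular":[0,0,0]},
  {"claw":190,"dp":[0,0,0.003],"angular":[0,0,0]},
  {"claw":190,"dp":[0,0,0.002],"angular":[0,0,0]},
  {"claw":190,"dp":[0,0,0],"angular":[0,0,0]},
  {"claw":190,"dp":[0,0,0],"angular":[0,0,0]},
  {"claw":190,"dp":[0,0,0],"angular":[0,0,0]},
])

```text
clock: 15.32
tcp_pos: [0.6075, -0.0105, 0.0131]
orientation: [0.0, 0.652, 0.758, 0.0]
wrist_force: [-1.4, -0.5, 6.2]
finger_gap: 0.0285
```

Run:
```python
from h import *
s=env.get_state();show(s)
print(delta((.6078,-.0116,.011),s))
```

```text
t 15.32 tcp [ 0.6075 -0.0105  0.0131] yaw 98.62 z [ 0.001 -0.    -1.   ] F [-1.4 -0.5  6.2] gap 0.0285
[-0.0012  0.0001  0.0021]
```

Emit:
play_rows([
  {"claw":190,"dp":[0,0,0.001],"angular":[0,0,0]},
  {"claw":190,"dp":[0,0,0.0005],"angular":[0,0,0]},
  {"claw":190,"dp":[0,0,0],"angular":[0,0,0]},
  {"claw":190,"dp":[0,0,0],"angular":[0,0,0]},
  {"claw":190,"dp":[0,0,0],"angular":[0,0,0]},
  {"claw":190,"dp":[0,0,0],"angular":[0,0,0]},
  {"claw":190,"dp":[0,0,0],"angular":[0,0,0]},
  {"claw":190,"dp":[0,0,0],"angular":[0,0,0]},
])

```text
clock: 15.98
tcp_pos: [0.6076, -0.0105, 0.013]
orientation: [0.001, 0.652, 0.758, 0.0]
wrist_force: [-5.8, -0.3, 15.4]
finger_gap: 0.0281
```

Run:
```python
from h import *
s,i=wsnap("w8")
_,o=wtool([(279,v) for v in range(250,300,8)]);p,A=pose(s)
for q in o:print((p+A@q).round(4),q)
```

```text
t 15.98 tcp [ 0.6076 -0.0105  0.013 ] yaw 98.62 z [ 0.001 -0.001 -1.   ] F [-5.8 -0.3 15.4] gap 0.0281
[0.6054 0.0033 0.0483] [ 0.0139 -0.0001 -0.0353]
[ 0.606  -0.001   0.0472] [ 0.0096 -0.0001 -0.0342]
[ 0.6065 -0.0041  0.049 ] [ 0.0065 -0.0001 -0.036 ]
[ 0.6071 -0.0078  0.0494] [ 0.0027 -0.0001 -0.0364]
[ 0.6077 -0.0123  0.0485] [-0.0018 -0.0001 -0.0355]
[ 0.6084 -0.0165  0.0484] [-0.0061 -0.0001 -0.0354]
[ 0.6091 -0.0215  0.0474] [-0.0111 -0.0001 -0.0344]
```

View pics/w8.png

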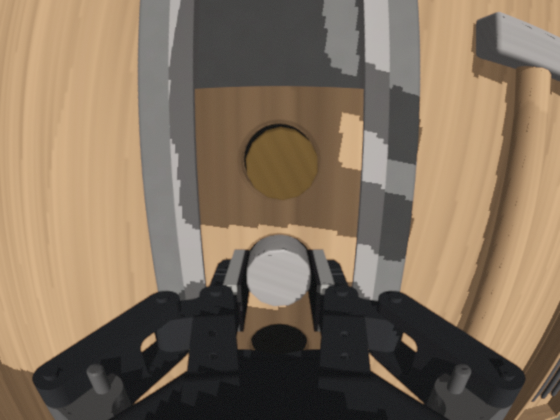

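The blank is in the mouth of the pocket, but 15 N up with −6 N sideways in x points to wall contact on the +x side. Easing up, shifting −y in the tool frame and lowering again.

Emit:
play_rows([
  {"claw":190,"dp":[0,0,-0.002],"angular":[0,0,0]},
  {"claw":190,"dp":[0,-0.0012,0],"angular":[0,0,0]},
  {"claw":190,"dp":[0,0,0],"angular":[0,0,0]},
  {"claw":190,"dp":[0,0,0.001],"angular":[0,0,0]},
  {"claw":190,"dp":[0,0,0.001],"angular":[0,0,0]},
  {"claw":190,"dp":[0,0,0],"angular":[0,0,0]},
  {"claw":190,"dp":[0,0,0],"angular":[0,0,0]},
  {"claw":190,"dp":[0,0,0],"angular":[0,0,0]},
])

```text
clock: 16.75
tcp_pos: [0.6068, -0.0107, 0.013]
orientation: [0.001, 0.652, 0.758, 0.0]
wrist_force: [-5.8, 0.6, 17.8]
finger_gap: 0.0282
```

Run:
```python
from h import *
s=env.get_state();show(s);print(s["ft_torque"],delta((.6078,-.0116,.011),s))
```

```text
t 16.75 tcp [ 0.6068 -0.0107  0.013 ] yaw 98.62 z [ 0.002 -0.    -1.   ] F [-5.8  0.6 17.8] gap 0.0282
[0.12855563 1.25954329 0.01914883] [-0.0011  0.0008  0.002 ]
```

Emit:
play_rows([
  {"claw":190,"dp":[0,0,-0.002],"angular":[0,0,0]},
  {"claw":190,"dp":[-0.001,0.0008,0],"angular":[0,0,0]},
  {"claw":190,"dp":[0,0,0],"angular":[0,0,0]},
  {"claw":190,"dp":[0,0,0],"angular":[0,0,0]},
  {"claw":190,"dp":[0,0,0.001],"angular":[0,0,0]},
  {"claw":190,"dp":[0,0,0.001],"angular":[0,0,0]},
  {"claw":190,"dp":[0,0,0],"angular":[0,0,0]},
  {"claw":190,"dp":[0,0,0],"angular":[0,0,0]},
])

```text
clock: 17.42
tcp_pos: [0.607, -0.0117, 0.013]
orientation: [0.0, 0.652, 0.758, -0.0]
wrist_force: [-8.1, 1.4, 21.6]
finger_gap: 0.0282
```

Run:
```python
from h import *
s=env.get_state();show(s);print(s["ft_torque"],delta((.6078,-.0116,.011),s))
```

```text
t 17.42 tcp [ 0.607  -0.0117  0.013 ] yaw 98.61 z [ 0.001 -0.001 -1.   ] F [-8.1  1.4 21.6] gap 0.0282
[0.09680849 1.70003754 0.00524074] [-0.      0.0008  0.002 ]
```

The stop height (0.013) doesn't change with any sideways shift, so this is the flat pocket floor. Relaxing the pressure, releasing, and retreating towards the copper blank.

Emit:
play_rows([
  {"claw":190,"dp":[0,0.0005,-0.0013],"angular":[0,0,0]},
  {"claw":190,"dp":[0,0,0],"angular":[0,0,0]},
  {"claw":155,"dp":[0,0,0],"angular":[0,0,0]},
  {"claw":125,"dp":[0,0,0],"angular":[0,0,0]},
  {"claw":110,"dp":[0,0,0],"angular":[0,0,0]},
  {"claw":110,"dp":[0,0,-0.005],"angular":[0,0,0]},
  {"claw":110,"dp":[0,0,-0.02],"angular":[0,0,0]},
  {"claw":110,"dp":[0,0,-0.03],"angular":[0,0,0]},
])

```text
clock: 18.08
tcp_pos: [0.6048, -0.0111, 0.064]
orientation: [-0.003, 0.652, 0.758, -0.002]
wrist_force: [0.6, -0.1, -0.8]
finger_gap: 0.0481
```

Emit:
play_rows([
  {"claw":90,"dp":[0,0,-0.02],"angular":[0,0,0]},
  {"claw":90,"dp":[-0.015,0,0],"angular":[0,0,0]},
  {"claw":90,"dp":[-0.025,0,0],"angular":[0,0,0]},
  {"claw":90,"dp":[-0.02,0,0],"angular":[0,0,0]},
  {"claw":90,"dp":[0,0,0],"angular":[0,0,0]},
  {"claw":90,"dp":[0,0,0],"angular":[0,0,0]},
  {"claw":90,"dp":[0,0,0],"angular":[0,0,0]},
  {"claw":90,"dp":[0,0,0],"angular":[0,0,0]},
])

```text
clock: 18.75
tcp_pos: [0.6161, -0.0701, 0.0863]
orientation: [-0.001, 0.652, 0.758, -0.0]
wrist_force: [0.2, 1.2, -0.0]
finger_gap: 0.0553
```

Run:
```python
from h import *
s,i=wsnap("w9");p,A=pose(s)
for P in((.6078,-.0116),(.6,.0395)):
    W=disc((*P,.046),s,i,.046)
    pts=[(P[0]+a,P[1]+b) for a,b in((0,0),(.008,0),(-.008,0),(0,.008),(0,-.008),(.021,0),(-.021,0))]
    _,o=wtool([tuple(int(round(x)) for x in wproj((*q,.046),s)) for q in pts])
    print([float((p+A@q)[2].round(4)) for q in o])
print(delta((.5728,-.3707,-.0155),s))
```

```text
t 18.75 tcp [ 0.6161 -0.0701  0.0863] yaw 98.64 z [-0.001  0.    -1.   ] F [ 0.2  1.2 -0. ] gap 0.0553
pred 280 133 seen [278.2 133.5] [ 255  111   47   46 1669] world [ 0.6068 -0.0118  0.046 ]
[0.0457, 0.0463, 0.0455, 0.0456, 0.0461, 0.0337, 0.0336]
pred 280 52 seen [279.3  53.4] [ 235   10   91   88 7392] world [0.5998 0.0385 0.046 ]
[0.0449, 0.0463, 0.0461, 0.0455, 0.0466, 0.0349, 0.0346]
[-0.2907 -0.0879  0.1017]
```

View pics/w9.png

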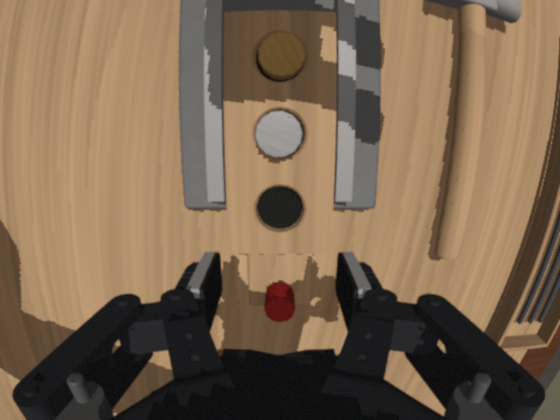

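Both blanks are seated, with tops measured at 46 mm and the carriage at 34 mm. Brass shows at (280,55), steel at (279,134) and pocket 0 empty at (280,208). Now copper.

Emit:
play_rows([
  {"claw":90,"dp":[-0.02,-0.006,0],"angular":[0,0,0]},
  {"claw":90,"dp":[-0.035,-0.011,0],"angular":[0,0,0]},
  {"claw":90,"dp":[-0.037,-0.011,0],"angular":[0,0,0]},
  {"claw":90,"dp":[-0.037,-0.011,0],"angular":[0,0,0]},
  {"claw":90,"dp":[-0.037,-0.011,0],"angular":[0,0,0]},
  {"claw":90,"dp":[-0.037,-0.011,0],"angular":[0,0,0]},
  {"claw":90,"dp":[-0.037,-0.011,0],"angular":[0,0,0]},
  {"claw":90,"dp":[-0.032,-0.01,0],"angular":[0,0,0]},
])

```text
clock: 19.57
tcp_pos: [0.576, -0.354, 0.087]
orientation: [0.0, 0.652, 0.758, -0.0]
wrist_force: [1.4, 0.0, -1.0]
finger_gap: 0.0554
```

Emit:
play_rows([
  {"claw":90,"dp":[-0.0187,-0.0059,0.01],"angular":[0,0,0]},
  {"claw":90,"dp":[0,0,0.025],"angular":[0,0,0]},
  {"claw":90,"dp":[0,0,0.025],"angular":[0,0,0]},
  {"claw":90,"dp":[0,0,0.005],"angular":[0,0,0]},
  {"claw":90,"dp":[0,0,0],"angular":[0,0,0]},
  {"claw":90,"dp":[0,0,0],"angular":[0,0,0]},
  {"claw":90,"dp":[0,0,0],"angular":[0,0,0]},
  {"claw":90,"dp":[0,0,0],"angular":[0,0,0]},
])

```text
clock: 20.23
tcp_pos: [0.5746, -0.3718, 0.024]
orientation: [0.002, 0.652, 0.758, -0.0]
wrist_force: [-0.1, 0.2, 0.4]
finger_gap: 0.0553
```

Run:
```python
from h import *
s,i=wsnap("w10")
W=disc((.5728,-.3707,.02),s,i,.02);print(delta((W[0],W[1],-.0155),s))
```

```text
t 20.23 tcp [ 0.5746 -0.3718  0.024 ] yaw 98.66 z [ 0.002 -0.002 -1.   ] F [-0.1  0.2  0.4] gap 0.0553
pred 276 242 seen [274.9 242.6] [ 248  218   54   50 2037] world [ 0.5722 -0.371   0.02  ]
[ 0.0012 -0.0023  0.0395]
```

Emit:
play_rows([
  {"claw":90,"dp":[0.001,-0.0018,0.01],"angular":[0,0,0]},
  {"claw":90,"dp":[0,0,0.013],"angular":[0,0,0]},
  {"claw":90,"dp":[0,0,0.01],"angular":[0,0,0]},
  {"claw":90,"dp":[0,0,0.005],"angular":[0,0,0]},
  {"claw":90,"dp":[0,0,0],"angular":[0,0,0]},
  {"claw":110,"dp":[0,0,0],"angular":[0,0,0]},
  {"claw":130,"dp":[0,0,0],"angular":[0,0,0]},
  {"claw":145,"dp":[0,0,0],"angular":[0,0,0]},
])

```text
clock: 20.95
tcp_pos: [0.5718, -0.3711, -0.0154]
orientation: [0.001, 0.652, 0.758, -0.0]
wrist_force: [0.1, -0.2, 0.0]
finger_gap: 0.0366
```

Run:
```python
from h import *
s=env.get_state();show(s);print(delta((.5722,-.371,-.0155),s))
```

```text
t 20.95 tcp [ 0.5718 -0.3711 -0.0154] yaw 98.61 z [ 0.001 -0.001 -1.   ] F [ 0.1 -0.2  0. ] gap 0.0366
[0.     0.0004 0.0001]
```

Emit:
play_rows([
  {"claw":175,"dp":[0,0,0],"angular":[0,0,0]},
  {"claw":190,"dp":[0,0,0],"angular":[0,0,0]},
  {"claw":190,"dp":[0,0,0],"angular":[0,0,0]},
  {"claw":190,"dp":[0,0,0],"angular":[0,0,0]},
  {"claw":190,"dp":[0,0,-0.01],"angular":[0,0,0]},
  {"claw":190,"dp":[0,0,-0.03],"angular":[0,0,0]},
  {"claw":190,"dp":[0,0,-0.035],"angular":[0,0,0]},
  {"claw":190,"dp":[0,0,-0.025],"angular":[0,0,0]},
])

```text
clock: 21.62
tcp_pos: [0.5712, -0.3705, 0.086]
orientation: [-0.0, 0.652, 0.758, -0.0]
wrist_force: [0.5, -0.7, -1.9]
finger_gap: 0.0285
```

Run:
```python
from h import *
s=env.get_state();show(s)
i,o=wtool([(279,v) for v in range(236,300,8)])
for q in o:print(q)
print(delta((.6155,-.0628,.0125),s))
b=cv2.imread("pics/w9.png")
```

```text
t 21.62 tcp [ 0.5712 -0.3705  0.086 ] yaw 98.61 z [-0.  0. -1.] F [ 0.5 -0.7 -1.9] gap 0.0285
[ 0.0149 -0.0001 -0.0212]
[ 0.0142 -0.0001 -0.0293]
[ 0.0128 -0.0001 -0.0349]
[ 0.0093 -0.0001 -0.0356]
[ 0.0058 -0.0001 -0.0364]
[ 0.0012 -0.0001 -0.0353]
[-0.0028 -0.0001 -0.0357]
[-0.0066 -0.0001 -0.0364]
[0.2976 0.0899 0.0735]
```

Copper is held. Carrying it to pocket 0.

Emit:
play_rows([
  {"claw":190,"dp":[0.02,0.006,0],"angular":[0,0,0]},
  {"claw":190,"dp":[0.035,0.011,0],"angular":[0,0,0]},
  {"claw":190,"dp":[0.037,0.011,0],"angular":[0,0,0]},
  {"claw":190,"dp":[0.037,0.011,0],"angular":[0,0,0]},
  {"claw":190,"dp":[0.037,0.011,0],"angular":[0,0,0]},
  {"claw":190,"dp":[0.037,0.011,0],"angular":[0,0,0]},
  {"claw":190,"dp":[0.037,0.011,0],"angular":[0,0,0]},
  {"claw":190,"dp":[0.035,0.011,0],"angular":[0,0,0]},
])

```text
clock: 22.33
tcp_pos: [0.6115, -0.0841, 0.0837]
orientation: [-0.001, 0.652, 0.758, -0.0]
wrist_force: [0.3, -0.1, -1.3]
finger_gap: 0.0282
```

Emit:
play_rows([
  {"claw":190,"dp":[0.0175,0.0055,0],"angular":[0,0,0]},
  {"claw":190,"dp":[0.0055,0.0015,0],"angular":[0,0,0]},
  {"claw":190,"dp":[0,0,0.015],"angular":[0,0,0]},
  {"claw":190,"dp":[0,0,0.02],"angular":[0,0,0]},
  {"claw":190,"dp":[0,0,0.015],"angular":[0,0,0]},
  {"claw":190,"dp":[0,0,0.008],"angular":[0,0,0]},
  {"claw":190,"dp":[0,0,0],"angular":[0,0,0]},
  {"claw":190,"dp":[0,0,0],"angular":[0,0,0]},
])

```text
clock: 23.0
tcp_pos: [0.6153, -0.063, 0.0256]
orientation: [-0.0, 0.652, 0.758, -0.0]
wrist_force: [0.5, -0.1, -0.8]
finger_gap: 0.0279
```

Run:
```python
from h import *
s=env.get_state();show(s)
print(delta((.6155,-.0628,.0125),s))
```

```text
t 23.0 tcp [ 0.6153 -0.063   0.0256] yaw 98.57 z [-0.001  0.    -1.   ] F [ 0.5 -0.1 -0.8] gap 0.0279
[0.0002 0.0003 0.0131]
```

Emit:
play_rows([
  {"claw":190,"dp":[0.0007,0,0.002],"angular":[0,0,0]},
  {"claw":190,"dp":[0,0,0.003],"angular":[0,0,0]},
  {"claw":190,"dp":[0,0,0.003],"angular":[0,0,0]},
  {"claw":190,"dp":[0,0,0.003],"angular":[0,0,0]},
  {"claw":190,"dp":[0,0,0.0015],"angular":[0,0,0]},
  {"claw":190,"dp":[0,0,0],"angular":[0,0,0]},
  {"claw":190,"dp":[0,0,0],"angular":[0,0,0]},
  {"claw":190,"dp":[0,0,0],"angular":[0,0,0]},
])

```text
clock: 23.67
tcp_pos: [0.6156, -0.0619, 0.0134]
orientation: [0.0, 0.652, 0.758, -0.0]
wrist_force: [-0.4, 0.4, -1.5]
finger_gap: 0.028
```

Run:
```python
from h import *
s=env.get_state();show(s)
print(delta((.6155,-.0628,.0125),s))
```

```text
t 23.67 tcp [ 0.6156 -0.0619  0.0134] yaw 98.61 z [ 0. -0. -1.] F [-0.4  0.4 -1.5] gap 0.028
[-0.0009 -0.0002  0.0009]
```

Emit:
play_rows([
  {"claw":190,"dp":[0,0,0.001],"angular":[0,0,0]},
  {"claw":190,"dp":[0,0,0.0005],"angular":[0,0,0]},
  {"claw":190,"dp":[0,0,0],"angular":[0,0,0]},
  {"claw":155,"dp":[0,0,0],"angular":[0,0,0]},
  {"claw":125,"dp":[0,0,0],"angular":[0,0,0]},
  {"claw":110,"dp":[0,0,0],"angular":[0,0,0]},
  {"claw":110,"dp":[0,0,-0.005],"angular":[0,0,0]},
  {"claw":110,"dp":[0,0,-0.02],"angular":[0,0,0]},
])

```text
clock: 24.33
tcp_pos: [0.6129, -0.0613, 0.034]
orientation: [-0.003, 0.652, 0.758, -0.001]
wrist_force: [-0.0, 0.2, -0.1]
finger_gap: 0.0483
```

Emit:
play_rows([
  {"claw":110,"dp":[0,0,-0.03],"angular":[0,0,0]},
  {"claw":110,"dp":[0,0,-0.03],"angular":[0,0,0]},
  {"claw":90,"dp":[-0.02,0,-0.01],"angular":[0,0,0]},
  {"claw":90,"dp":[-0.035,0,0],"angular":[0,0,0]},
  {"claw":90,"dp":[-0.035,0,0],"angular":[0,0,0]},
  {"claw":90,"dp":[-0.02,0,0],"angular":[0,0,0]},
  {"claw":90,"dp":[0,0,0],"angular":[0,0,0]},
  {"claw":90,"dp":[0,0,0],"angular":[0,0,0]},
])

```text
clock: 25.0
tcp_pos: [0.632, -0.1718, 0.1068]
orientation: [-0.0, 0.653, 0.757, 0.0]
wrist_force: [-0.1, 0.0, -0.2]
finger_gap: 0.0553
```

Run:
```python
from h import *
s,i=wsnap("w11");p,A=pose(s)
for P in((.6155,-.0628),(.6078,-.0116),(.6,.0395)):
    W=disc((*P,.046),s,i,.046)
    pts=[(P[0]+a,P[1]+b) for a,b in((0,0),(.008,0),(-.008,0),(0,.008),(0,-.008),(.021,0),(-.021,0))]
    _,o=wtool([tuple(int(round(x)) for x in wproj((*q,.046),s)) for q in pts])
    print([float((p+A@q)[2].round(4)) for q in o])
W=disc((.625,-.1284,.059),s,i,.055);print(s["joint_pos"])
```

```text
t 25.0 tcp [ 0.632  -0.1718  0.1068] yaw 98.48 z [-0.  0. -1.] F [-0.1  0.  -0.2] gap 0.0553
pred 278 58 seen [282.   49.5] [ 258   13   53   65 1812] world [ 0.617  -0.0562  0.046 ]
[0.0438, 0.0462, 0.0465, 0.046, 0.0474, 0.035, 0.0345]
pred 278 -11 seen [279.5 209.5] [     0      0    560    420 235200] world [ 0.632  -0.1683  0.046 ]
[0.1971, 0.1975, 0.1973, 0.1936, 0.2008, 0.1996, 0.1954]
pred 278 -69 seen [269.3 327. ] [ 233  306   91   49 3229] world [ 0.6389 -0.2726  0.046 ]
[-0.1465, -0.1459, -0.1467, -0.1464, 0.1721, 0.1671, -0.1481]
pred 278 156 seen [278.5 156.4] [263 141  32  32 755] world [ 0.6254 -0.1293  0.055 ]
[-3.88054042e-01  5.11449923e-01  8.90764363e-02  1.14858661e+00
  1.91990568e-04  1.03477133e+00]
```

View pics/w11.png

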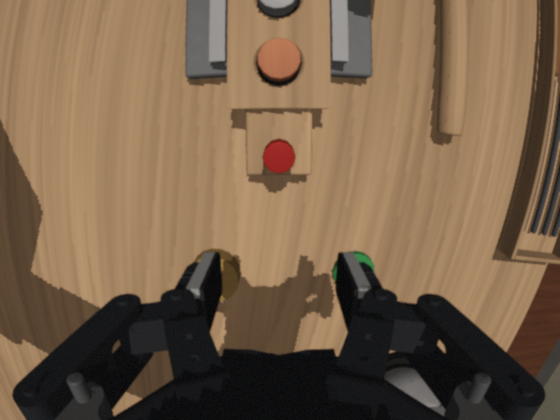

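Copper is seated in pocket 0 at (279,60), top at about 46 mm. The knob is at (278,156), world (0.625,−0.129). I shut the gripper and turn 90° so the finger's back faces the knob and the camera points to the robot side, away from the microscope.

Emit:
play_rows([
  {"claw":150,"dp":[0,0,0],"angular":[0,0,-7]},
  {"claw":255,"dp":[0,0,0],"angular":[0,0,-7]},
  {"claw":255,"dp":[0,0,0],"angular":[0,0,-7]},
  {"claw":255,"dp":[0,0,0],"angular":[0,0,-7]},
  {"claw":255,"dp":[0,0,0],"angular":[0,0,-7]},
  {"claw":255,"dp":[0,0,0],"angular":[0,0,-7]},
  {"claw":255,"dp":[0,0,0],"angular":[0,0,-7]},
  {"claw":255,"dp":[0,0,0],"angular":[0,0,-7]},
], force=20)

```text
clock: 25.87
tcp_pos: [0.632, -0.1691, 0.1071]
orientation: [-0.0, 0.216, 0.976, 0.0]
wrist_force: [0.0, -0.3, 0.3]
finger_gap: -0.0001
```

Emit:
play_rows([
  {"claw":255,"dp":[0,0,0],"angular":[0,0,-7]},
  {"claw":255,"dp":[0,0,0],"angular":[0,0,-7]},
  {"claw":255,"dp":[0,0,0],"angular":[0,0,-7]},
  {"claw":255,"dp":[0,0,0],"angular":[0,0,-7]},
  {"claw":255,"dp":[0,0,0],"angular":[0,0,-6]},
  {"claw":255,"dp":[0,-0.015,0.015],"angular":[0,0,0]},
  {"claw":255,"dp":[0,0,0.02],"angular":[0,0,0]},
  {"claw":255,"dp":[0,0,0],"angular":[0,0,0]},
])

```text
clock: 26.53
tcp_pos: [0.632, -0.1847, 0.0675]
orientation: [-0.003, -0.074, 0.997, 0.001]
wrist_force: [-0.9, 0.6, -1.2]
finger_gap: -0.0003
```

Run:
```python
from h import *
s=env.get_state();show(s);print(s["joint_pos"])
print("knob",delta((.6253,-.129,.012),s))
_,o=wtool([(u,v) for v in range(236,272,4) for u in (255,279)])
for q in o:print(q)
```

```text
t 26.53 tcp [ 0.632  -0.1847  0.0675] yaw -171.49 z [-0.006  0.002 -1.   ] F [-0.9  0.6 -1.2] gap -0.0003
[-4.05948615e-01  5.47904869e-01  4.94178635e-02  1.07829526e+00
 -2.67526374e-04 -5.54415116e-01]
knob [-0.0019  0.0559  0.0556]
[-0.0187 -0.0187  0.0677]
[-0.0185 -0.0004  0.0674]
[-0.0215 -0.0187  0.0665]
[-0.0215 -0.0004  0.0666]
[-0.0244 -0.0187  0.0656]
[-0.0251 -0.0003  0.0673]
[-0.0282 -0.0189  0.0665]
[-0.0281 -0.0003  0.0664]
[-0.0311 -0.0189  0.0654]
[ 0.0114 -0.0006 -0.0291]
[-0.035  -0.019   0.0664]
[ 0.0111 -0.0006 -0.0327]
[ 0.0075 -0.0116 -0.0293]
[ 0.0115 -0.0007 -0.0376]
[ 0.0075 -0.0113 -0.0335]
[ 0.0115 -0.0007 -0.0415]
[ 0.0079 -0.011  -0.0382]
[ 0.0109 -0.0007 -0.0442]
```

Tips shut stand at −27 mm. Going down behind the knob, then approaching slowly.

Emit:
play_rows([
  {"claw":255,"dp":[-0.0015,0,0.02],"angular":[0,0,0]},
  {"claw":255,"dp":[0,0,0.02],"angular":[0,0,0]},
  {"claw":255,"dp":[0,0,0.015],"angular":[0,0,0]},
  {"claw":255,"dp":[0,0,0.004],"angular":[0,0,0]},
  {"claw":255,"dp":[0,0,0],"angular":[0,0,0]},
  {"claw":255,"dp":[0,0,0],"angular":[0,0,0]},
  {"claw":255,"dp":[0,0.01,0],"angular":[0,0,0]},
  {"claw":255,"dp":[0,0.01,0],"angular":[0,0,0]},
])

```text
clock: 27.25
tcp_pos: [0.6338, -0.1655, 0.0144]
orientation: [0.001, -0.075, 0.997, -0.001]
wrist_force: [0.2, 0.2, 0.3]
finger_gap: 0.0002
```

Run:
```python
from h import *
s=env.get_state();show(s);print("knob",delta((.6253,-.129,.012),s))
```

```text
t 27.25 tcp [ 0.6338 -0.1655  0.0144] yaw -171.45 z [ 0.002 -0.001 -1.   ] F [0.2 0.2 0.3] gap 0.0002
knob [0.0029 0.0374 0.0023]
```

Emit:
play_rows([
  {"claw":255,"dp":[0.002,0.002,0.002],"angular":[0,0,0]},
  {"claw":255,"dp":[0,0.003,0],"angular":[0,0,0]},
  {"claw":255,"dp":[0,0.003,0],"angular":[0,0,0]},
  {"claw":255,"dp":[0,0.002,0],"angular":[0,0,0]},
  {"claw":255,"dp":[0,0.002,0],"angular":[0,0,0]},
  {"claw":255,"dp":[0,0.002,0],"angular":[0,0,0]},
  {"claw":255,"dp":[0,0.003,0],"angular":[0,0,0]},
  {"claw":255,"dp":[0,0.003,0],"angular":[0,0,0]},
])

```text
clock: 27.92
tcp_pos: [0.628, -0.1465, 0.011]
orientation: [0.0, -0.075, 0.997, -0.0]
wrist_force: [-0.4, -2.3, 0.1]
finger_gap: -0.0001
```

Emit:
play_rows([
  {"claw":255,"dp":[0,0.003,0],"angular":[0,0,0]},
  {"claw":255,"dp":[0,0.004,0],"angular":[0,0,0]},
  {"claw":255,"dp":[0,0.004,0],"angular":[0,0,0]},
  {"claw":255,"dp":[0,0.004,0],"angular":[0,0,0]},
  {"claw":255,"dp":[0,0.004,0],"angular":[0,0,0]},
  {"claw":255,"dp":[0,0.004,0],"angular":[0,0,0]},
  {"claw":255,"dp":[0,0.004,0],"angular":[0,0,0]},
  {"claw":255,"dp":[0,0.004,0],"angular":[0,0,0]},
])

```text
clock: 28.58
tcp_pos: [0.6232, -0.1149, 0.011]
orientation: [0.0, -0.075, 0.997, -0.0]
wrist_force: [0.2, -2.0, 0.8]
finger_gap: -0.0001
```

```bash
cat >> h.py <<'E'
def topblobs(name):
    p,_=env.read_camera("top");i=p[:,:,::-1].copy();cv2.imwrite(f"pics/{name}.png",i)
    h=cv2.cvtColor(i,cv2.COLOR_BGR2HSV);m=((h[...,0]<6)|(h[...,0]>174))&(h[...,1]>190)&(h[...,2]>90)
    n,l,st,ce=cv2.connectedComponentsWithStats(m.astype(np.uint8))
    for k in range(1,n):
        if st[k,4]>8 and ce[k][1]>120: print("red",ce[k].round(1),st[k,4],plane("top",*ce[k],.057).round(4))
E
python3 - <<'E'
from h import *
s=env.get_state();show(s);print("fromknob0",delta((.6253,-.129,.012),s));topblobs("t1")
E
```

```text
t 28.58 tcp [ 0.6232 -0.1149  0.011 ] yaw -171.38 z [ 0. -0. -1.] F [ 0.2 -2.   0.8] gap -0.0001
fromknob0 [ 0.     -0.0143 -0.001 ]
```

Contact at about 2 N and the carriage is sliding (about 37 mm in). Continuing steadily, then checking the clearance.

Emit:
play_rows([
  {"claw":255,"dp":[0,0.005,0],"angular":[0,0,0]},
  {"claw":255,"dp":[0,0.005,0],"angular":[0,0,0]},
  {"claw":255,"dp":[0,0.006,0],"angular":[0,0,0]},
  {"claw":255,"dp":[0,0.006,0],"angular":[0,0,0]},
  {"claw":255,"dp":[0,0.006,0],"angular":[0,0,0]},
  {"claw":255,"dp":[0,0.006,0],"angular":[0,0,0]},
  {"claw":255,"dp":[0,0.006,0],"angular":[0,0,0]},
  {"claw":255,"dp":[0,0.006,0],"angular":[0,0,0]},
])

```text
clock: 29.3
tcp_pos: [0.6161, -0.0691, 0.0109]
orientation: [-0.0, -0.075, 0.997, -0.0]
wrist_force: [-0.3, -3.3, 0.8]
finger_gap: -0.0002
```

Emit:
play_rows([
  {"claw":255,"dp":[0,0.006,0],"angular":[0,0,0]},
  {"claw":255,"dp":[0,0.006,0],"angular":[0,0,0]},
  {"claw":255,"dp":[0,0.006,0],"angular":[0,0,0]},
  {"claw":255,"dp":[0,0.006,0],"angular":[0,0,0]},
  {"claw":255,"dp":[0,0.006,0],"angular":[0,0,0]},
  {"claw":255,"dp":[0,0.005,0],"angular":[0,0,0]},
  {"claw":255,"dp":[0,0.004,0],"angular":[0,0,0]},
  {"claw":255,"dp":[0,0.003,0],"angular":[0,0,0]},
])

```text
clock: 29.97
tcp_pos: [0.6098, -0.0276, 0.0108]
orientation: [-0.0, -0.075, 0.997, 0.0]
wrist_force: [0.8, -2.2, 1.0]
finger_gap: 0.0002
```

Run:
```python
from h import *
s=env.get_state();show(s);print("fromknob0",delta((.6253,-.129,.012),s))
p,_=env.read_camera("scene");cv2.imwrite("pics/s2.png",p[:,:,::-1])
```

```text
t 29.97 tcp [ 0.6098 -0.0276  0.0108] yaw -171.37 z [-0.  0. -1.] F [ 0.8 -2.2  1. ] gap 0.0002
fromknob0 [-1.000e-04 -1.025e-01 -1.200e-03]
```

View pics/s2.png

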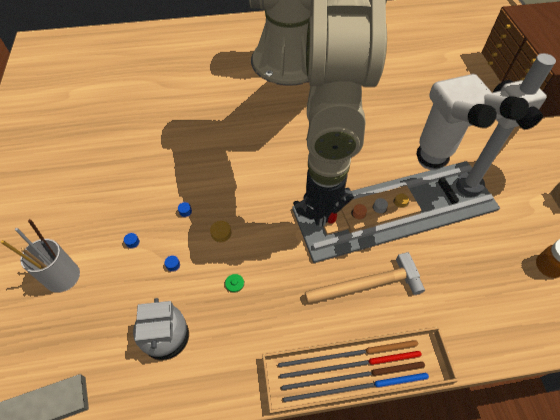

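The scene shows the three blanks in their pockets at (359,212), (380,206) and (402,200), with the gripper behind the knob at (332,217). I check the wrist's clearance to the microscope numerically.

Run:
```python
from h import *
p,d=env.read_camera("scene");c=env.calibration("scene");T=c["world_from_camera"]
v,u=np.mgrid[:420,:560];P=np.stack([(u-c["cx"])/c["fx"]*d,(v-c["cy"])/c["fy"]*d,d],-1)@T[:3,:3].T+T[:3,3]
arm=P[(u>300)&(u<400)&(v<200)&(P[...,2]>.13)&(d>0)];mic=P[(u>415)&(u<520)&(v>50)&(v<200)&(P[...,2]>.15)&(d>0)]
mic=mic[mic[:,1]>.1]
ax=np.array([-.1497,.9887])
print("mic x",mic[:,0].min(),mic[:,0].max(),"along-min",(mic[:,:2]@ax).min())
for z in np.arange(.13,.6,.05):
    a=arm[(arm[:,2]>z)&(arm[:,2]<z+.05)];b=mic[(mic[:,2]>z)&(mic[:,2]<z+.05)]
    if len(a): print(round(z,2),"arm x",a[:,0].min().round(3),a[:,0].max().round(3),"ymax",a[:,1].max().round(3),"| mic", b[:,1].min().round(3) if len(b) else None, b[:,0].min().round(3) if len(b) else None)
```

```text
mic x 0.5067626849648355 0.684640029420152 along-min 0.06335044522029204
0.13 arm x 0.04 0.649 ymax 0.05 | mic 0.17 0.545
0.18 arm x 0.042 0.649 ymax 0.235 | mic 0.161 0.544
0.23 arm x 0.114 0.65 ymax 0.226 | mic 0.16 0.511
0.28 arm x 0.576 0.662 ymax 0.007 | mic 0.152 0.507
0.33 arm x 0.562 0.662 ymax 0.01 | mic 0.152 0.545
0.38 arm x 0.57 0.659 ymax 0.005 | mic 0.167 0.64
0.43 arm x 0.59 0.666 ymax 0.013 | mic None None
0.48 arm x 0.528 0.665 ymax 0.019 | mic None None
0.53 arm x 0.587 0.609 ymax 0.019 | mic None None
```

The arm reaches at most y = 0.01 now and about 0.105 at home, against the microscope's 0.152, so the margin is about 45 mm. Continuing.

Emit:
play_rows([
  {"claw":255,"dp":[0,0.005,0],"angular":[0,0,0]},
  {"claw":255,"dp":[0,0.006,0],"angular":[0,0,0]},
  {"claw":255,"dp":[0,0.006,0],"angular":[0,0,0]},
  {"claw":255,"dp":[0,0.006,0],"angular":[0,0,0]},
  {"claw":255,"dp":[0,0.006,0],"angular":[0,0,0]},
  {"claw":255,"dp":[0,0.006,0],"angular":[0,0,0]},
  {"claw":255,"dp":[0,0.006,0],"angular":[0,0,0]},
  {"claw":255,"dp":[0,0.006,0],"angular":[0,0,0]},
])

```text
clock: 30.73
tcp_pos: [0.6028, 0.0189, 0.0108]
orientation: [-0.0, -0.075, 0.997, -0.0]
wrist_force: [1.3, -2.3, -0.9]
finger_gap: -0.0001
```

Emit:
play_rows([
  {"claw":255,"dp":[0,0.006,0],"angular":[0,0,0]},
  {"claw":255,"dp":[0,0.006,0],"angular":[0,0,0]},
  {"claw":255,"dp":[0,0.005,0],"angular":[0,0,0]},
  {"claw":255,"dp":[0,0.004,0],"angular":[0,0,0]},
  {"claw":255,"dp":[0,0.004,0],"angular":[0,0,0]},
  {"claw":255,"dp":[0,0.003,0],"angular":[0,0,0]},
  {"claw":255,"dp":[0,0.003,0],"angular":[0,0,0]},
  {"claw":255,"dp":[0,0.002,0],"angular":[0,0,0]},
])

```text
clock: 31.4
tcp_pos: [0.5979, 0.0511, 0.0108]
orientation: [-0.0, -0.075, 0.997, -0.0]
wrist_force: [0.1, -2.7, -1.1]
finger_gap: -0.0005
```

Run:
```python
from h import *
s=env.get_state();show(s);print("fromknob0",delta((.6253,-.129,.012),s),s["joint_pos"])
```

```text
t 31.4 tcp [0.5979 0.0511 0.0108] yaw -171.39 z [-0. -0. -1.] F [ 0.1 -2.7 -1.1] gap -0.0005
fromknob0 [-1.000e-04 -1.822e-01 -1.200e-03] [-4.84358329e-02  4.89960725e-01 -2.01966137e-01  8.78990087e-01
 -4.43155913e-05 -1.98785764e-01]
```

Expected stop near 0.195–0.198. Creeping in at 2 mm per row.

Emit:
play_rows([
  {"claw":255,"dp":[0,0.002,0],"angular":[0,0,0]},
  {"claw":255,"dp":[0,0.002,0],"angular":[0,0,0]},
  {"claw":255,"dp":[0,0.002,0],"angular":[0,0,0]},
  {"claw":255,"dp":[0,0.002,0],"angular":[0,0,0]},
  {"claw":255,"dp":[0,0.002,0],"angular":[0,0,0]},
  {"claw":255,"dp":[0,0.0015,0],"angular":[0,0,0]},
  {"claw":255,"dp":[0,0.001,0],"angular":[0,0,0]},
  {"claw":255,"dp":[0,0.001,0],"angular":[0,0,0]},
])

```text
clock: 32.07
tcp_pos: [0.5969, 0.0569, 0.011]
orientation: [-0.0, -0.073, 0.997, -0.007]
wrist_force: [1.3, -27.3, -2.7]
finger_gap: 0.0001
```

Run:
```python
from h import *
s=env.get_state();show(s);print("fromknob0",delta((.6253,-.129,.012),s))
```

```text
t 32.07 tcp [0.5969 0.0569 0.011 ] yaw -171.68 z [ 0.001 -0.014 -1.   ] F [  1.3 -27.3  -2.7] gap 0.0001
fromknob0 [-0.0011 -0.1881  0.0016]
```

27 N at 0.188 means a stop of some kind, 6 mm or so earlier than I estimated. Backing off and raising to measure the knob.

Emit:
play_rows([
  {"claw":255,"dp":[0,-0.006,0],"angular":[0,0,0]},
  {"claw":255,"dp":[0,-0.012,0],"angular":[0,0,0]},
  {"claw":255,"dp":[0,-0.02,0],"angular":[0,0,0]},
  {"claw":255,"dp":[0,-0.03,0],"angular":[0,0,0]},
  {"claw":255,"dp":[0,-0.03,0],"angular":[0,0,0]},
  {"claw":255,"dp":[0,-0.02,0],"angular":[0,0,0]},
  {"claw":255,"dp":[0,0,0],"angular":[0,0,0]},
  {"claw":255,"dp":[0,0,0],"angular":[0,0,0]},
])

```text
clock: 32.73
tcp_pos: [0.614, -0.0534, 0.0109]
orientation: [0.0, -0.074, 0.997, 0.001]
wrist_force: [-0.4, 0.1, 0.5]
finger_gap: 0.0002
```

Run:
```python
from h import *
s=env.get_state();show(s);topblobs("t2")
p,_=env.read_camera("scene");i=p[:,:,::-1].copy();cv2.imwrite("pics/s3.png",i)
h=cv2.cvtColor(i,cv2.COLOR_BGR2HSV);m=((h[...,0]<6)|(h[...,0]>174))&(h[...,1]>170)&(h[...,2]>70)
n,l,st,ce=cv2.connectedComponentsWithStats(m.astype(np.uint8))
for k in range(1,n):
    if st[k,4]>8: print("scene red",ce[k].round(1),st[k],plane("scene",*ce[k],.05).round(4))
t=cv2.imread("pics/t2.png")[160:260,80:330];c=i[130:270,270:500]
cv2.imwrite("pics/c3.png",np.vstack([cv2.resize(t,(750,300)),cv2.resize(c,(750,300))[:,:]]))
```

```text
t 32.73 tcp [ 0.614  -0.0534  0.0109] yaw -171.5 z [ 0.     0.001 -1.   ] F [-0.4  0.1  0.5] gap 0.0002
red [214.5 210.3] 15 [0.5927 0.0797 0.057 ]
scene red [367.3 206.5] [362 200  11  14 108] [0.5955 0.0798 0.05  ]
scene red [394.4 357.3] [369 351  52  14 309] [0.9183 0.0429 0.05  ]
```

View pics/c3.png

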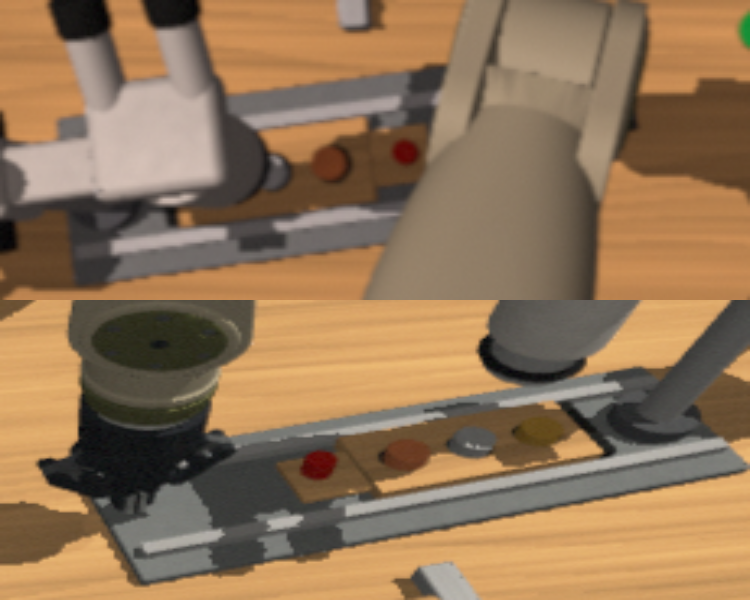

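All three blanks are still in the pockets, with the knob at (319,464) in the lower crop. I compute the travel with the same mask on the before and after pictures.

Run:
```python
from h import *
def red(f,n):
    i=cv2.imread(f);h=cv2.cvtColor(i,cv2.COLOR_BGR2HSV);m=((h[...,0]<6)|(h[...,0]>174))&(h[...,1]>170)&(h[...,2]>70)
    k,l,st,ce=cv2.connectedComponentsWithStats(m.astype(np.uint8));print(f,[(c.round(1),int(q[4]),plane(n,*c,.05)[:2].round(4)) for c,q in zip(ce[1:],st[1:]) if q[4]>8 and 120<c[1]<260]);
red("pics/scene0.png","scene");red("pics/s3.png","scene");red("pics/s2.png","scene");red("pics/top0.png","top");red("pics/t2.png","top")
i=cv2.imread("pics/s3.png")
for nm,sd in(("copper",(394,202)),("steel",(414,196)),("brass",(435,191))):
    c,st=blob(i,sd);print(nm,c.round(1),st,plane("scene",*c,.046).round(4))
```

```text
pics/scene0.png [(array([276. , 230.9]), 101, array([ 0.627 , -0.1285]))]
pics/s3.png [(array([367.3, 206.5]), 108, array([0.5955, 0.0798]))]
pics/s2.png [(array([332.1, 217.7]), 68, array([ 0.6125, -0.0035]))]
pics/top0.png [(array([296.4, 199.1]), 46, array([ 0.6252, -0.1298]))]
pics/t2.png [(array([214.6, 210.3]), 49, array([0.5932, 0.0806]))]
copper [392.3 200.5] [380 188  29  29 440] [0.5858 0.1407 0.046 ]
steel [414.4 195.5] [407 188  16  16 166] [0.58   0.1943 0.046 ]
brass [432.  191.6] [421 179  29  27 536] [0.5754 0.2374 0.046 ]
```

The travel comes out at 0.211–0.213 m, not 0.22. In w9, though, the plate's front edge lies nearly level with pocket 0, so the carriage may not have started at 0. I check this against the stage geometry, where the plate's end is at y = −270 mm.

Run:
```python
from h import *
yaw=np.radians(98.64)
def st(p,y):
    q=np.array([0,np.cos(np.radians(y)/2),np.sin(np.radians(y)/2),0]);return {"tcp_pos":np.array(p),"orientation":q}
ax=np.array([-.1499,.9887])
p1=np.array([.6078,-.0116])
for f,s,cols,r in(("w9",st([.6161,-.0701,.0863],98.64),(190,194,198,355,362,370),(190,225)),("w11",st([.632,-.1718,.1068],98.48),(191,196,201,352,358,364),(60,95))):
    g=cv2.cvtColor(cv2.imread(f"pics/{f}.png"),cv2.COLOR_BGR2LAB).astype(int)
    for c in cols:
        b=g[r[0]:r[1],c,2];k=r[0]+int(np.argmax(np.abs(np.diff(b))));
        W=wpix(c,k+.5,.014,s);print(f,c,k,W[:2].round(4),"p1-edge along",round(float((p1-W[:2])@ax),4))
```

```text
w9 190 208 [ 0.5472 -0.0787] p1-edge along 0.0572
w9 194 209 [ 0.5504 -0.079 ] p1-edge along 0.058
w9 198 208 [ 0.5536 -0.0777] p1-edge along 0.0572
w9 355 209 [ 0.6737 -0.0603] p1-edge along 0.058
w9 362 208 [ 0.6791 -0.0587] p1-edge along 0.0572
w9 370 208 [ 0.6855 -0.0577] p1-edge along 0.0572
w11 191 78 [ 0.5476 -0.0801] p1-edge along 0.0587
w11 196 78 [ 0.5517 -0.0798] p1-edge along 0.059
w11 201 77 [ 0.5557 -0.0787] p1-edge along 0.0585
w11 352 77 [ 0.6732 -0.0613] p1-edge along 0.0589
w11 358 77 [ 0.678  -0.0603] p1-edge along 0.0586
w11 364 77 [ 0.6829 -0.0592] p1-edge along 0.0583
```

Pocket 1 started at −0.270 + 0.058 = −0.212 m from the lens. The measured travel of 0.211–0.213 m and the hard resistance therefore mean the carriage is at its stop. Raising the arm clear and handing in.

Emit:
play_rows([
  {"claw":255,"dp":[0,-0.01,-0.01],"angular":[0,0,0]},
  {"claw":255,"dp":[0,-0.02,-0.02],"angular":[0,0,0]},
  {"claw":255,"dp":[0,-0.02,-0.025],"angular":[0,0,0]},
  {"claw":255,"dp":[0,-0.02,-0.025],"angular":[0,0,0]},
  {"claw":255,"dp":[0,-0.01,-0.02],"angular":[0,0,0]},
  {"claw":255,"dp":[0,0,0],"angular":[0,0,0]},
  {"claw":255,"dp":[0,0,0],"angular":[0,0,0]},
  {"claw":255,"dp":[0,0,0],"angular":[0,0,0]},
])

```text
clock: 33.5
tcp_pos: [0.6253, -0.1308, 0.1107]
orientation: [-0.0, -0.076, 0.997, 0.0]
wrist_force: [-0.6, 0.4, -0.5]
finger_gap: -0.0002
```

Run:
```python
from h import *
s=env.get_state();show(s)
p,d=env.read_camera("scene");i=p[:,:,::-1].copy();c=env.calibration("scene")
k=np.array([.5935,.0802]);ax=np.array([-.1499,.9887]);T=np.linalg.inv(c["world_from_camera"])
for nm,o in(("copper",.066),("steel",.118),("brass",.17)):
    P=k+ax*o;q=T@[*P,.046,1];u,v=int(round(c["fx"]*q[0]/q[2]+c["cx"])),int(round(c["fy"]*q[1]/q[2]+c["cy"]))
    oo,r=ray("scene",u,v);print(nm,(u,v),i[v,u,::-1],"z",(oo+r*d[v-1:v+2,u-1:u+2].mean())[2].round(4))
print(env.hand_in())
```

```text
t 33.5 tcp [ 0.6253 -0.1308  0.1107] yaw -171.33 z [-0.001  0.    -1.   ] F [-0.6  0.4 -0.5] gap -0.0002
copper (394, 199) [106  60  32] z 0.0449
steel (415, 194) [82 82 78] z 0.0451
brass (435, 188) [100  75  24] z 0.0455
the job is handed in; nothing more can be done
None
```

The job is handed in at about 33.5 s. Brass is in pocket 2, steel in pocket 1 and copper in pocket 0, and the carriage is pushed in by its red knob to a hard stop under the microscope.

**Last checks**
- **Blanks:** after placing, the three tops measured about 46 mm, which means flat on the pocket floors. After the slide they read about 45 mm, still in their pockets.
- **Slide:** it took about 2–3 N, then 27 N at the end. The carriage held where it stopped when I backed off.
- **Clearance:** the arm was estimated to stay about 45 mm from the microscope. It was raised clear before hand-in, with no contact force.

**What disagreed**
- **Travel:** the knob moved 0.211–0.213 m, not 0.22 m. The plate edge puts the middle pocket 0.212 m from the lens at the start, so I took the hard stop as home. No picture showed the carriage end at its stop clearly enough to confirm it.
- **Fingertips:** they stood about 27–30 mm behind the reported TCP, not 8 mm ahead. The first grip on the brass blank closed above it without touching anything, and I corrected for this.
- **Steel blank:** it met the pocket floor about 2 mm earlier than calculated, with up to about 22 N on the wrist, before I released it.

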